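# Carry a sliding-pod unit balanced, its carriage running free, and set it on the pod beam

## Robot

A 6-joint arm with a two-finger parallel gripper is mounted at the origin on the work surface. World frame = base frame: x ahead of the robot, y to its left, z up, the work surface at z = 0. Lengths are in m, angles in rad, forces in N, time in s.
With the tool pointing down it reaches from about 0.35 to 0.875 m from the base axis. Payload 4.2 kg.
Tool frame: the origin (TCP) lies at the very end of the fingers, on their centre line; the grasp point (between the pads) lies 19 mm behind it; z points along the fingers, y is the line along which they close (so a half turn about z gives the same grasp; the last joint's range is limited). The gripper opens to 87 mm and grips with 3 to 60 N. Pads are 19 mm wide; open, the fingers measure 117 mm over their backs; the gripper's body (75 mm by 190 mm) begins 51 mm behind the grasp point.
Start: joints at [0.259, 0.385, 0.008, 0, -1.194, -0.259], TCP at [0.625, 0, 0.184] pointing down, gripper open.
Joint ranges: [-3.14, 3.14], [-1.21, 2.06], [-1.07, 1.41], [-3.16, 2.05], [-2.99, -0.16], [-3.1, 3.1]. Speed limits (rad/s): [2.79, 2.79, 3.14, 3.14, 3.14, 3.14].

## Interface

Orientations are given as a unit quaternion [w, x, y, z].
In Python, from plant import * gives the robot as it stands. The module is installed in compiled form; this text tells all that it offers.
- The arm moves only by the tool play_rows, never from a script. Its argument "plan" is a list of rows, each an object with "grip": the finger opening in m, from 0 to 0.087; "dp": the shift along the tool's x, y, z in m, a list of three; "angular": the turn, a rotation vector about the tool's x, y, z in degrees, a list of three. A call has 1 to 8 rows; each row shifts and turns the commanded pose from where the row before left it, along the tool's axes as they then stand; what a row does not reach is not made up. A row lasts 1/12 s, in which the tool goes at most 41.7 mm and 7.16 degrees, less where a joint would pass 70% of its speed; a pose out of reach is approached as far as the arm can. A call with a gripper value outside its range is refused whole. The fingers move at their own pace and stop on an object; "newtons" is the grip in N (left out, the last holds). Time passes only in rows, so rows that do not move let the fingers close. It gives the time, the measured TCP pose, the force, the opening and the grip force at its end, in the units of the state.
- state(): the state, without advancing time (a new reading comes with each control period).
- get_image(name): name is "scene" or "side" or "wrist"; returns the picture (384x512x3 uint8, blue, green, red); there is no depth.
- get_calibration(name): a dict with "fovy" (degrees; the focal length in pixels is half the picture's height over the tangent of half this angle, whatever the lens; pixels are square), "cx", "cy" (the principal point, pixels), "R" (3x3) and "t" (3): a world point X has camera coordinates R X + t; the wrist camera has in their place "tool_from_camera" (4x4, takes a point from camera to tool coordinates, whose origin is the TCP and whose axes are the flange's). Camera axes: x right, y down, z forward; pixel columns grow to the right and rows downward; lengths in m; the calibration is good to about 2 mm. A picture is of the moment at which its call begins: read the wrist's pose just before it. get_calibration takes no time and is no camera call.
- finish_job(): hands the job in; it is judged then, once.
The state is a dict: "time": time; "q": joint angles; "joint_velocities": joint speeds; "joint_torque": joint torques, N m; "position": TCP position; "eef_rot": TCP orientation; "wrist_force": force on the tool from outside, world axes, zero at the start; "ft_torque": the same for the moment, N m; "width": finger opening in m; "finger_force": force on a finger pad.
Only numpy, scipy, OpenCV 4.12 (cv2) and the standard library are available. Lean on these libraries where they do the work, as an engineer would, in place of code of your own. Each camera call takes 0.05 s, during which the arm holds its last target. There are 200 camera calls.

## Task

Lift the sliding-pod unit by the wooden grip of its bail, coax its free-running carriage with the orange pod to the middle under the grip by tilting, so that the load hangs balanced, and steady it there off the bench for a good four seconds. Then carry the unit over, set it down gently and squarely, centred across the two vacuum pods of the beam, and let go with the carriage still at rest under the grip. The carriage must never run up against its end bumpers or be touched by the robot; keep the unit near level and leave the other things alone.

Things in the scene. Friction and masses are not known exactly. Their poses are not given: they have to be found in the camera images.
- unit: Sliding-pod unit, loose, flat on the bench at the start: plywood board 400 mm long (own x), 110 mm wide (y), 12 mm thick, with an aluminium track rail along its middle, a black rubber bumper at each end and a lifting bail; about 0.55 kg without carriage and pod. Origin: centre of the board's underside; z up. Underside flat. Short black lines on the board 30 mm either side of the middle.
- unit_grip (a point): Centre of the unit's dark wooden grip, 115 mm straight above the unit's origin, same axes. The grip runs across the unit (along y) over its middle: 18 mm wide along x, 24 mm high, 118 mm long, on two dark steel straps 24 mm wide (x) up the board's long sides. Its underside is 103 mm above the unit's underside; the pod (top at 63 mm) passes under it.
- carriage (a joint): Place of the free-running carriage along the unit's x (m): 0 = pod centred under the grip, + towards the unit's +x end; bumpers stop it at -0.15 and 0.15. At rest between 0.05 and 0.10 at the start. Brake off, ball-bearing track rollers: its acceleration is 9.81 x slope of the rail (towards the lower end) minus the unit's own along x; friction only about 0.004 N, drag 0.06 N s/m.
- pod: The small suction pod screwed on the carriage: orange top with nine black dots over a grey collar, 70 mm square, 22 mm high; with the carriage (plate 70 x 64 x 8 mm) about 0.25 kg in all. Origin: centre of its underside, 41 mm above the unit's underside; same axes as the unit.
- beam: Short pod beam, fixed to the bench: aluminium profile with black cheeks, 386 mm long (own x) and 142 mm wide overall, 45 mm high, carrying two white-topped vacuum pods with black dots, 120 mm square, centred 110 mm either side of its middle along x. Origin: centre of its underside on the bench, z up. Both ends are alike for the job.
- pods_mid (a point): Midway between the two pods, level with their flat tops, 93 mm above the bench: the unit's origin (underside) belongs here, with its x along the beam's x, either way round. Same axes as the beam.
- spare_pod: Bystander: spare vacuum pod, white top with black dots, 120 x 120 x 48 mm, loose. Origin: centre of its underside.
- wrench: Bystander: steel wrench 200 mm long lying flat, loose.
- toolholder: Bystander: steel router tool holder standing on its 63 mm flange, 105 mm high, loose. Origin: centre of its underside.

How it is judged:
By the outcome, as a careful person would: the job done as asked, in the order asked, and still so for the second after the job is handed in, with the robot touching nothing.
It also fails if it takes over 72 s, if anything falls off the work surface, if the arm or the gripper's body presses on something with over 40 N, if the wrist force passes 120 N, or if a joint passes its speed limit or range.

## Working session

There is one attempt and no reset: what is moved stays moved. The work goes in short steps, Python scripts to look and compute and a tool call to move; the robot and the scene stay as the last step left them, time stands still between calls to the robot, and variables do not carry over. Pictures are saved under pics/ and viewed, at most 10 in all, crops included, and the job is handed in when it is done.

Besides the shell and the picture viewer there is one more tool, called after ">>>" as name(argument=value, ...), one argument or row to a line, values as JSON. play_rows: Moves the arm, as the interface text tells. Its arguments: {"type":"object","properties":{"plan":{"type":"array"},"newtons":{"type":"number"}},"required":["plan"]}

```bash
mkdir -p pics; ls
python3 - <<'E'
from plant import *
import cv2, numpy as np
np.set_printoptions(precision=4,suppress=True)
s=state(); print(s)
for n in ("scene","side","wrist"):
    im=get_image(n); cv2.imwrite(f"pics/{n}0.png",im); print(n,get_calibration(n))
a=cv2.imread("pics/scene0.png")
E
```

```text
pics
{'time': 0.0, 'q': array([ 0.2586,  0.3856,  0.0066, -0.0005, -1.194 , -0.2586]), 'joint_velocities': array([ 0.0009, -0.0007,  0.0003,  0.0027, -0.0004,  0.0014]), 'joint_torque': array([  0.0006, -39.0662,  18.7403,   4.22  ,   0.011 ,  -0.0002]), 'position': array([0.6243, 0.    , 0.1833]), 'eef_rot': array([-0.0008, -0.707 ,  0.7072,  0.0007]), 'wrist_force': array([-0.0279,  0.4453, -0.1985]), 'ft_torque': array([-0.0228, -0.0296,  0.0096]), 'finger_force': 0.0, 'width': 0.08719475128567995}
scene {'fovy': 57.946738265238004, 'cx': 257.2658445384459, 'cy': 191.8108188821492, 'R': array([[-0.8122,  0.5833, -0.012 ],
       [ 0.3333,  0.447 , -0.8301],
       [-0.4789, -0.6782, -0.5575]]), 't': array([ 0.5247, -0.1134,  1.2362])}
side {'fovy': 56.43962853502198, 'cx': 257.2342634539962, 'cy': 196.621367431327, 'R': array([[-0.6986, -0.7155,  0.0085],
       [-0.5158,  0.4952, -0.6991],
       [ 0.4959, -0.4928, -0.715 ]]), 't': array([0.4446, 0.3915, 0.484 ])}
wrist {'fovy': 69.87569327660879, 'cx': 246.1977923213754, 'cy': 186.8746901848734, 'tool_from_camera': array([[ 0.0012, -0.9693, -0.2458,  0.0669],
       [ 1.    ,  0.0011,  0.0006,  0.002 ],
       [-0.0004, -0.2458,  0.9693, -0.2   ],
       [ 0.    ,  0.    ,  0.    ,  1.    ]])}
```

View pics/scene0.png

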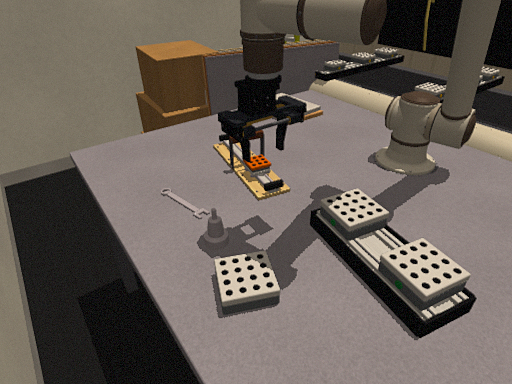

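View pics/side0.png

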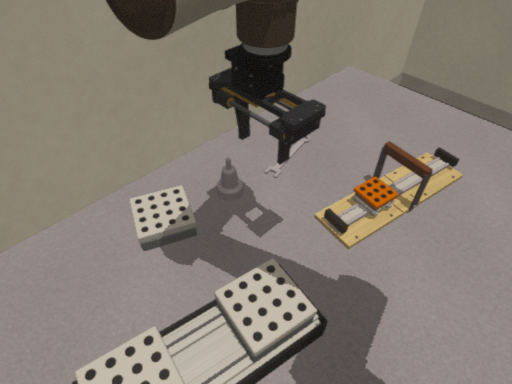

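View pics/wrist0.png

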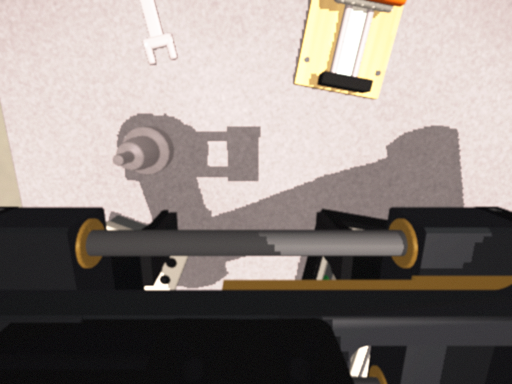

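The scene picture shows the beam on the right with pod tops near (357,209) and (427,269). The unit is behind the gripper near (250,168), and the spare pod is at (247,280). The side picture shows the whole unit, with board corners near (317,214), (345,240), (463,180) and (432,155), the grip at (407,159) and the orange pod at (376,192). The wrist picture shows only the near end of the unit, at (347,60).

```bash
cat > h.py <<'E'
from plant import *
import cv2, numpy as np
from scipy.spatial.transform import Rotation as Ro
np.set_printoptions(precision=4,suppress=True)
def cam(n,st=None):
    c=get_calibration(n); f=192/np.tan(np.radians(c["fovy"]/2))
    if n!="wrist":
        R=c["R"].T; o=-R@c["t"]
    else:
        q=st["eef_rot"]; Rt=Ro.from_quat([q[1],q[2],q[3],q[0]]).as_matrix()
        T=c["tool_from_camera"]; R=Rt@T[:3,:3]; o=Rt@T[:3,3]+st["position"]
    return f,c["cx"],c["cy"],R,o
def cast(C,px,z):
    f,cx,cy,R,o=C; px=np.atleast_2d(px).astype(float)
    d=np.c_[(px[:,0]-cx)/f,(px[:,1]-cy)/f,np.ones(len(px))]@R.T
    return (o+d*((z-o[2])/d[:,2])[:,None])[:,:2]
def proj(C,X):
    f,cx,cy,R,o=C; p=(np.atleast_2d(X)-o)@R
    return np.c_[p[:,0]/p[:,2]*f+cx,p[:,1]/p[:,2]*f+cy]
def blobs(m,lo,hi=1e9):
    n,l,s,c=cv2.connectedComponentsWithStats(m.astype(np.uint8))
    return [(c[i],s[i,4],l==i) for i in range(1,n) if lo<=s[i,4]<=hi]
E
python3 - <<'E'
from h import *
C=cam("side"); im=cv2.imread("pics/side0.png"); hsv=cv2.cvtColor(im,cv2.COLOR_BGR2HSV); H,S,V=cv2.split(hsv)
for nm,m,z,lo in (("board",(H>15)&(H<32)&(S>70)&(V>110),.012,150),("orange",(H<13)&(S>180)&(V>150),.063,30),("brown",(H<14)&(S>70)&(V<130),.127,40)):
    for c,a,mk in blobs(m,lo):
        ys,xs=np.nonzero(mk); P=cast(C,np.c_[xs,ys],z); r=cv2.minAreaRect((P*1000).astype(np.float32))
        print(nm,c,a,r, cast(C,c,z))
def dots(n,z):
    C=cam(n); im=cv2.imread(f"pics/{n}0.png"); g=cv2.cvtColor(im,cv2.COLOR_BGR2GRAY); S=cv2.cvtColor(im,cv2.COLOR_BGR2HSV)[...,1]
    m=((g>130)&(S<60)).astype(np.uint8)
    cs,hr=cv2.findContours(m,cv2.RETR_CCOMP,cv2.CHAIN_APPROX_NONE)
    for i,c in enumerate(cs):
        if hr[0][i][3]<0:
            ks=[k for k in range(len(cs)) if hr[0][k][3]==i and 3<cv2.contourArea(cs[k])<250]
            if 12<=len(ks)<40:
                p=np.array([cv2.minEnclosingCircle(cs[k])[0] for k in ks]); P=cast(C,p,z)
                print(n,len(ks),p.mean(0),P.mean(0),cv2.minAreaRect((P*1000).astype(np.float32)))
for n in ("scene","side"): dots(n,.093); dots(n,.048)
E
```

```text
board [389.0979 178.3675] 419 ((508.31060791015625, -323.385986328125), (165.076171875, 51.14117431640625), 78.23055267333984) [[ 0.509  -0.3355]]
board [439.4792 182.1429] 672 ((421.35601806640625, -399.3130798339844), (180.6784210205078, 45.46187210083008), 80.2308120727539) [[ 0.415  -0.4138]]
board [367.8225 216.6089] 1910 ((484.9237365722656, -234.01846313476562), (282.5872497558594, 114.12738037109375), 80.1120376586914) [[ 0.4744 -0.1889]]
brown [119.9167   9.5   ] 60 ((1719.351318359375, -302.51678466796875), (42.419944763183594, 177.33108520507812), 67.12718963623047) [[ 1.706  -0.2989]]
brown [135.292    7.5985] 137 ((1676.08740234375, -345.31927490234375), (86.80149841308594, 202.8689727783203), 57.925148010253906) [[ 1.6846 -0.3535]]
brown [158.2319   5.2536] 138 ((1630.49755859375, -426.58599853515625), (114.88968658447266, 160.39492797851562), 47.30030822753906) [[ 1.6467 -0.4341]]
brown [253.4062   6.0938] 64 ((1382.6982421875, -697.4217529296875), (50.687442779541016, 166.1273651123047), 38.46338653564453) [[ 1.3824 -0.7054]]
brown [269.6429   2.6905] 42 ((1363.748168
[... 1049 characters left out ...]
1767578125, -585.5140991210938), (34.64528274536133, 100.65025329589844), 56.858055114746094) [[ 1.201  -0.5871]]
brown [406.2727 158.9213] 572 ((474.7278747558594, -283.41778564453125), (39.85108947753906, 121.0046157836914), 80.03514099121094) [[ 0.4713 -0.2836]]
brown [369.84 200.75] 100 ((454.3621826171875, -122.912109375), (72.63623046875, 38.42306900024414), 24.15239143371582) [[ 0.4559 -0.1207]]
side 28 [300.9379  43.8843] [ 1.0802 -0.6534] ((1115.1317138671875, -697.8148193359375), (120.55342864990234, 706.1998901367188), 28.790267944335938)
side 28 [300.9379  43.8843] [ 1.1497 -0.7409] ((1187.6329345703125, -789.068359375), (130.9263153076172, 766.9635620117188), 28.790266036987305)
```

Run:
```python
from h import *
im=cv2.imread("pics/side0.png"); hsv=cv2.cvtColor(im,cv2.COLOR_BGR2HSV); s=cv2.imread("pics/scene0.png"); hs=cv2.cvtColor(s,cv2.COLOR_BGR2HSV)
print(hsv[192,366:388:3].tolist(), hsv[290,240:252].tolist(), hs[265:268,425].tolist(),hs[255:285:4,400].tolist(),'bench',hs[330,250],hsv[300,50])
C=cam("side");H,S,V=cv2.split(hsv)
m=((H>15)&(H<32)&(S>70)&(V>110)); m[:140]=0; m[:,:300]=0
m=cv2.morphologyEx(m.astype(np.uint8),cv2.MORPH_OPEN,np.ones((2,2)))
ys,xs=np.nonzero(m); P=cast(C,np.c_[xs,ys],.012); r=cv2.minAreaRect((P*1000).astype(np.float32)); print(r, cv2.boxPoints(r))
for n,x,z,boxes in (("scene",s,.093,((318,185,392,236),(378,235,470,305))),("side",im,.093,((212,258,318,352),)),("scene",s,.048,((212,250,280,306),)),("side",im,.048,((128,185,195,236),))):
  Cc=cam(n); g=cv2.cvtColor(x,cv2.COLOR_BGR2GRAY); big=4
  for a,b,c,d in boxes:
    G=cv2.resize(g[b:d,a:c],None,fx=big,fy=big,interpolation=cv2.INTER_CUBIC)
    t,_=cv2.threshold(G,0,255,cv2.THRESH_OTSU)
    bl=blobs(G<t,16*6,16*110)
    p=np.array([q[0]/big+[a,b]-.375 for q in bl]); Pw=cast(Cc,p,z); 
    rr=cv2.minAreaRect((Pw*1000).astype(np.float32)); print(n,t,len(bl),[int(q[1]) for q in bl],Pw.mean(0),rr)
```

```text
[[15, 255, 185], [11, 192, 121], [16, 255, 191], [14, 239, 159], [14, 229, 155], [16, 255, 197], [16, 255, 198], [13, 210, 130]] [[19, 32, 193], [20, 31, 191], [18, 31, 188], [20, 31, 190], [19, 32, 194], [20, 32, 193], [20, 29, 194], [20, 30, 193], [20, 30, 196], [20, 30, 195], [20, 32, 193], [20, 30, 193]] [[17, 45, 215], [19, 43, 222], [18, 45, 202]] [[19, 41, 222], [18, 40, 213], [15, 42, 157], [16, 43, 191], [19, 42, 205], [20, 57, 80], [25, 41, 75], [69, 247, 60]] bench [ 12  29 152] [  5  21 145]
((474.6871337890625, -294.93768310546875), (402.1377868652344, 121.53642272949219), 80.01931762695312) [[ 379.9901 -482.4315]
 [ 499.6872 -503.4958]
 [ 569.3842 -107.4438]
 [ 449.687   -86.3796]]
scene 119.0 14 [218, 223, 244, 265, 257, 257, 260, 259, 282, 291, 285, 283, 291, 299] [0.4596 0.1615] ((462.38177490234375, 154.81439208984375), (84.2415542602539, 84.12057495117188), 79.63215637207031)
scene 112.0 19 [829, 487, 1126, 393, 409, 415, 427, 436, 445, 469, 457, 476, 487, 497, 510, 539, 540, 570, 603] [0.5004 0.3592] ((497.96551513671875, 352.5072937011719), (122.9505844116211, 84.16487121582031), 79.76377868652344)
side 128.0 15 [813, 861, 900, 914, 901, 932, 958, 991, 1001, 1006, 1045, 1072, 1128, 108, 1166] [0.4612 0.1671] ((466.7362060546875, 177.44232177734375), (129.33413696289062, 84.09521484375), 79.76689147949219)
scene 132.0 13 [421, 433, 440, 453, 464, 474, 507, 491, 516, 518, 534, 557, 564] [0.7919 0.1499] ((781.9500122070312, 145.73289489746094), (84.46897888183594, 84.23175811767578), 67.62712860107422)
side 126.0 13 [356, 366, 375, 372, 385, 390, 403, 410, 422, 438, 440, 472, 495] [0.7925 0.15  ] ((782.6668701171875, 145.94000244140625), (84.38372039794922, 84.03286743164062), 67.8076171875)
```

>>> play_rows(
  plan=[
    {"grip": 0.087,"dp": [0.03,0.015,-0.007],"angular": [0,0,0]},
    {"grip": 0.087,"dp": [0.03,0.015,-0.007],"angular": [0,0,0]},
    {"grip": 0.087,"dp": [0.03,0.015,-0.007],"angular": [0,0,0]},
    {"grip": 0.087,"dp": [0.03,0.015,-0.007],"angular": [0,0,0]},
    {"grip": 0.087,"dp": [0.03,0.015,-0.007],"angular": [0,0,0]},
    {"grip": 0.087,"dp": [0.03,0.015,-0.007],"angular": [0,0,0]},
    {"grip": 0.087,"dp": [0.03,0.015,-0.007],"angular": [0,0,0]},
    {"grip": 0.087,"dp": [0.03,0.015,-0.007],"angular": [0,0,0]},
  ],
)

```text
time: 0.82
position: [0.5038, -0.2411, 0.2406]
eef_rot: [0.0, 0.707, -0.707, -0.0]
wrist_force: [0.4, 0.4, -0.3]
width: 0.0869
finger_force: 0.0
```

>>> play_rows(
  plan=[
    {"grip": 0.087,"dp": [0.028,0.015,-0.005],"angular": [0,0,0]},
    {"grip": 0.087,"dp": [0.027,0.014,-0.005],"angular": [0,0,0]},
    {"grip": 0.087,"dp": [0,0,0],"angular": [0,0,-6.5]},
    {"grip": 0.087,"dp": [0,0,0],"angular": [0,0,-6.5]},
    {"grip": 0.087,"dp": [0,0,0],"angular": [0,0,-6.5]},
    {"grip": 0.087,"dp": [0,0,0],"angular": [0,0,-6.5]},
    {"grip": 0.087,"dp": [0,0,0],"angular": [0,0,-6.5]},
    {"grip": 0.087,"dp": [0,0,0],"angular": [0,0,-6.5]},
  ],
)

```text
time: 1.48
position: [0.4757, -0.2949, 0.2501]
eef_rot: [-0.0, 0.904, -0.428, -0.0]
wrist_force: [-0.2, -0.9, -0.0]
width: 0.0873
finger_force: 0.0
```

>>> play_rows(
  plan=[
    {"grip": 0.087,"dp": [0,0,0],"angular": [0,0,-6.5]},
    {"grip": 0.087,"dp": [0,0,0],"angular": [0,0,-6.5]},
    {"grip": 0.087,"dp": [0,0,0],"angular": [0,0,-6.5]},
    {"grip": 0.087,"dp": [0,0,0],"angular": [0,0,-6.5]},
    {"grip": 0.087,"dp": [0,0,0],"angular": [0,0,-6.5]},
    {"grip": 0.087,"dp": [0,0,0],"angular": [0,0,-6.5]},
    {"grip": 0.087,"dp": [0,0,0],"angular": [0,0,-2]},
    {"grip": 0.087,"dp": [0,0,0],"angular": [0,0,0]},
  ],
)

```text
time: 2.15
position: [0.4758, -0.2948, 0.2501]
eef_rot: [-0.0, 0.996, -0.087, -0.0]
wrist_force: [0.6, -0.7, -0.1]
width: 0.0873
finger_force: 0.0
```

Run:
```python
from h import *
s=state(); print(s); im=get_image("wrist"); cv2.imwrite("pics/w1.png",im)
s2=cv2.imread("pics/scene0.png"); g=cv2.cvtColor(s2,cv2.COLOR_BGR2GRAY); Cc=cam("scene")
for (a,b,c,d),hi in (((318,185,392,236),310),((378,235,470,305),620)):
    G=cv2.resize(g[b:d,a:c],None,fx=4,fy=4,interpolation=cv2.INTER_CUBIC); t,_=cv2.threshold(G,0,255,cv2.THRESH_OTSU)
    p=np.array([q[0]/4+[a,b]-.375 for q in blobs(G<t,180,hi)]); print(cast(Cc,p,.093).round(3).tolist())
print(cam("side")[4])
```

```text
{'time': 2.15, 'q': array([-0.2654,  0.2341, -0.0431, -0.0002, -1.2944,  1.6622]), 'joint_velocities': array([-0.0013,  0.0001,  0.0025,  0.0006,  0.0005, -0.0555]), 'joint_torque': array([  0.014 , -32.0395,  19.486 ,   4.2508,   0.0696,   0.2521]), 'position': array([ 0.4758, -0.2948,  0.2501]), 'eef_rot': array([-0.0002,  0.9962, -0.0869, -0.0004]), 'wrist_force': array([ 0.5594, -0.7408, -0.1271]), 'ft_torque': array([-0.0508,  0.0714, -0.0391]), 'finger_force': 0.0, 'width': 0.08729565946602529}
[[0.414, 0.121], [0.441, 0.116], [0.419, 0.149], [0.446, 0.144], [0.474, 0.139], [0.424, 0.176], [0.501, 0.134], [0.451, 0.171], [0.479, 0.166], [0.429, 0.204], [0.506, 0.161], [0.456, 0.199], [0.484, 0.194], [0.511, 0.189]]
[[0.495, 0.293], [0.453, 0.338], [0.481, 0.333], [0.508, 0.328], [0.458, 0.365], [0.535, 0.323], [0.485, 0.36], [0.513, 0.355], [0.462, 0.393], [0.54, 0.351], [0.49, 0.388], [0.518, 0.383], [0.468, 0.42], [0.545, 0.378], [0.495, 0.415], [0.523, 0.41], [0.55, 0.406]]
[0.2725 0.3627 0.616 ]
```

View pics/w1.png

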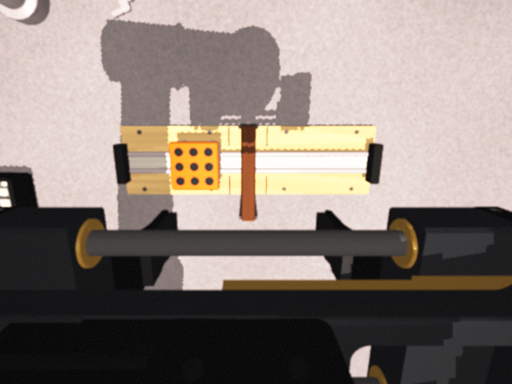

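The wrist view shows the whole unit. The orange pod is at (195,166), the grip is at (248,172) and runs up-down in the image, the bumpers are at (121,164) and (375,164), and the board spans rows 125–194.

```bash
cat >> h.py <<'E'
def hsvm(im):
    return cv2.split(cv2.cvtColor(im,cv2.COLOR_BGR2HSV))
E
python3 - <<'E'
from h import *
s=state(); C=cam("wrist",s); im=cv2.imread("pics/w1.png"); H,S,V=hsvm(im)
print(hsv:=cv2.cvtColor(im,cv2.COLOR_BGR2HSV)[[166,185,170,130],[186,150,248,150]].tolist())
m=((H>18)&(H<32)&(S>70)&(V>90)); m[:115]=0; m[205:]=0
b=max(blobs(cv2.morphologyEx(m.astype(np.uint8),cv2.MORPH_CLOSE,np.ones((40,40)))&1,500),key=lambda q:q[1])
ys,xs=np.nonzero(m); k=(xs>100)&(xs<400); P=cast(C,np.c_[xs,ys][k],.012); print("board",cv2.minAreaRect((P*1000).astype(np.float32)))
m=(H<18)&(S>200)&(V>140); m[:115]=0; m[205:]=0; ys,xs=np.nonzero(m); k=(xs>160)&(xs<230)
P=cast(C,np.c_[xs,ys][k],.063); print("pod",cv2.minAreaRect((P*1000).astype(np.float32)))
g=cv2.cvtColor(im,cv2.COLOR_BGR2GRAY); G=cv2.resize(g[138:192,166:224],None,fx=4,fy=4,interpolation=cv2.INTER_CUBIC)
p=np.array([q[0]/4+[166,138]-.375 for q in blobs(G<60,100,1200)]); P=cast(C,p,.063); print(len(p),P.mean(0),P.round(3).tolist())
m=(H<14)&(S>100)&(V>25)&(V<150); m[:110]=0; m[224:]=0; ys,xs=np.nonzero(m); k=(xs>235)&(xs<262)
P=cast(C,np.c_[xs,ys][k],.127); print("grip",k.sum(),cv2.minAreaRect((P*1000).astype(np.float32)),xs[k].min(),xs[k].max(),ys[k].min(),ys[k].max())
m=V<50;
for c,a,mk in blobs(m,50,900):
    if 100<c[0]<400 and 130<c[1]<200: print(c,a,cast(C,c,.012+.02))
E
```

```text
[[20, 205, 255], [18, 128, 215], [10, 178, 173], [18, 126, 221]]
board ((472.3919677734375, -298.16796875), (395.43048095703125, 108.26652526855469), 80.0200424194336)
pod ((488.0365905761719, -222.2166748046875), (67.81387329101562, 63.294830322265625), 80.0118179321289)
4 [ 0.4932 -0.206 ] [[0.51, -0.204], [0.506, -0.224], [0.489, -0.2], [0.468, -0.196]]
grip 420 ((474.6528625488281, -297.6855773925781), (17.432817459106445, 113.32563781738281), 79.74116516113281) 241 255 125 218
[121.5198 163.0837] 454 [[ 0.5053 -0.106 ]]
[373.3902 162.6799] 428 [[ 0.4389 -0.487 ]]
```

>>> play_rows(
  plan=[
    {"grip": 0.087,"dp": [-0.001,0.003,0.015],"angular": [0,0,0]},
    {"grip": 0.087,"dp": [0,0,0.025],"angular": [0,0,0]},
    {"grip": 0.087,"dp": [0,0,0.03],"angular": [0,0,0]},
    {"grip": 0.087,"dp": [0,0,0.03],"angular": [0,0,0]},
    {"grip": 0.06,"dp": [0,0,0.025],"angular": [0,0,0]},
    {"grip": 0.045,"dp": [0,0,0.015],"angular": [0,0,0]},
    {"grip": 0.035,"dp": [0,0,0.009],"angular": [0,0,0]},
    {"grip": 0.03,"dp": [0,0,0.005],"angular": [0,0,0]},
  ],
  newtons=20,
)

```text
time: 2.87
position: [0.4739, -0.2976, 0.0951]
eef_rot: [-0.0, 0.996, -0.088, -0.001]
wrist_force: [-0.7, -0.2, 0.3]
width: 0.068
finger_force: 0.0
```

Run:
```python
from h import *
s=state(); im=get_image("wrist"); cv2.imwrite("pics/w2.png",im); im2=get_image("side"); cv2.imwrite("pics/s2.png",im2)
cv2.imwrite("pics/m2.png",np.hstack([im[:260],im2[100:360]])[:, ::1] if 0 else np.vstack([im[:240],im2[60:384]]))
print(s['position'],s['eef_rot'],s['width'],s['wrist_force'],s['ft_torque'])
```

```text
[ 0.4739 -0.2976  0.0951] [-0.0002  0.9962 -0.0875 -0.0011] 0.06795988793483243 [-0.6675 -0.2129  0.311 ] [-0.0998  0.017   0.0045]
```

View pics/m2.png

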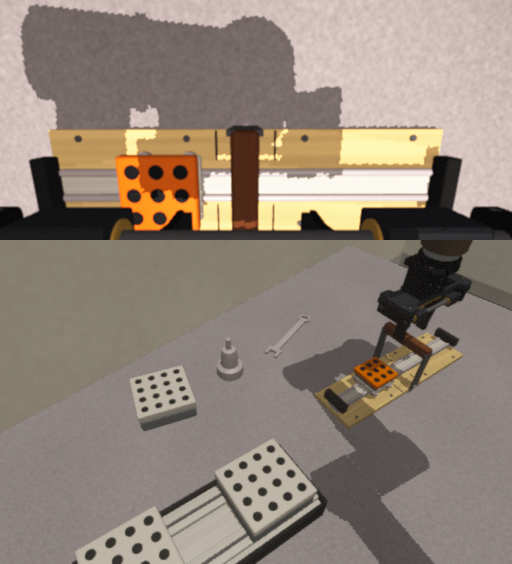

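The upper half is the wrist view: grip at columns 232–258, the fingers centred on it, and the pod at columns 117–200 with its far edge at row 155. The lower half is the side view, with the gripper sitting properly over the grip. Closing now.

>>> play_rows(
  plan=[
    {"grip": 0.03,"dp": [0,0,0],"angular": [0,0,0]},
    {"grip": 0.025,"dp": [0,0,0],"angular": [0,0,0]},
    {"grip": 0.022,"dp": [0,0,0],"angular": [0,0,0]},
    {"grip": 0.02,"dp": [0,0,0],"angular": [0,0,0]},
    {"grip": 0.018,"dp": [0,0,0],"angular": [0,0,0]},
    {"grip": 0.015,"dp": [0,0,0],"angular": [0,0,0]},
    {"grip": 0.01,"dp": [0,0,0],"angular": [0,0,0]},
    {"grip": 0.0,"dp": [0,0,0],"angular": [0,0,0]},
  ],
  newtons=20,
)

```text
time: 3.63
position: [0.4745, -0.2978, 0.0965]
eef_rot: [0.0, 0.996, -0.087, 0.0]
wrist_force: [-0.3, 1.2, -0.1]
width: 0.0104
finger_force: 0.0
```

>>> play_rows(
  plan=[
    {"grip": 0.0,"dp": [0,0,0],"angular": [0,0,0]},
    {"grip": 0.0,"dp": [0,0,0],"angular": [0,0,0]},
    {"grip": 0.0,"dp": [0,0,0],"angular": [0,0,0]},
    {"grip": 0.0,"dp": [0,0,0],"angular": [0,0,0]},
  ],
  newtons=60,
)

```text
time: 3.97
position: [0.4745, -0.2978, 0.0964]
eef_rot: [0.0, 0.996, -0.087, -0.0]
wrist_force: [-0.3, 0.3, -0.3]
width: 0.0007
finger_force: 0.0
```

```bash
cat >> h.py <<'E'
def carr(im,show=False):
    c=get_calibration("wrist"); f=192/np.tan(np.radians(c["fovy"]/2)); T=c["tool_from_camera"]
    C=(f,c["cx"],c["cy"],T[:3,:3],T[:3,3])
    H,S,V=hsvm(im); m=((H<22)&(S>190)&(V>110)).astype(np.uint8); m[:135]=0; m[205:]=0
    m=cv2.morphologyEx(m,cv2.MORPH_OPEN,np.ones((3,3),np.uint8))
    ys,xs=np.nonzero(m)
    e=np.percentile(xs,[.2,99.8])+[-.5,.5]; row=ys.min()+8
    y=cast(C,np.array([[e[0],row],[e[1],row]]),.033)[:,1]
    if show: print("edges",e,ys.min(),"tool y mm",y*1e3)
    return -y.mean(), y[1]-y[0]
def tilt(s):
    q=s["eef_rot"]; z=Ro.from_quat([q[1],q[2],q[3],q[0]]).as_matrix()
    return np.degrees([z[2,0],z[2,1]])  # rise of tool x, tool y axes (deg)
def look(n=1,cams=()):
    for i in range(n):
        s=state(); im=get_image("wrist"); x,w=carr(im)
        print("t %.2f carr %.1f mm (w %.1f) tilt x,y(deg) %s pos %s F %s M %s"%(s["time"],x*1e3,w*1e3,tilt(s),s["position"],s["wrist_force"].round(1),s["ft_torque"].round(2)))
    return im
E
python3 - <<'E'
from h import *
im=look(3); carr(im,True); print(state()['width'],state()['finger_force']); cv2.imwrite("pics/w3.png",im)
E
```

```text
t 3.97 carr 75.5 mm (w 70.2) tilt x,y(deg) [-0.0046  0.0014] pos [ 0.4745 -0.2978  0.0964] F [-0.3  0.3 -0.3] M [-0.06  0.05  0.  ]
t 4.02 carr 75.5 mm (w 70.2) tilt x,y(deg) [-0.0052  0.002 ] pos [ 0.4745 -0.2978  0.0964] F [-0.   0.8 -0.2] M [-0.09  0.07 -0.03]
t 4.07 carr 75.5 mm (w 70.2) tilt x,y(deg) [-0.0004  0.0002] pos [ 0.4745 -0.2978  0.0964] F [-0.4  0.2 -0.3] M [-0.1  -0.01  0.02]
edges [116.5 198.5] 156 tool y mm [-110.5834  -40.3349]
0.00016895677089303078 0.0
```

Run:
```python
from h import *
im=cv2.imread("pics/w3.png"); s=get_image("side"); sc=get_image("scene")
a=im[100:300,100:400]; b=cv2.resize(s[30:230,330:480],None,fx=2,fy=2); c=cv2.resize(sc[80:220,180:320],None,fx=2,fy=2)
a=cv2.copyMakeBorder(a,0,200,0,0,cv2.BORDER_CONSTANT); cc=cv2.copyMakeBorder(c,0,120,0,0,cv2.BORDER_CONSTANT)
a[200:400,0:300]=cv2.resize(sc[80:220,180:390],(300,200)); cv2.imwrite("pics/m3.png",np.hstack([a,b]))
```

```text
(no output)
```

View pics/m3.png

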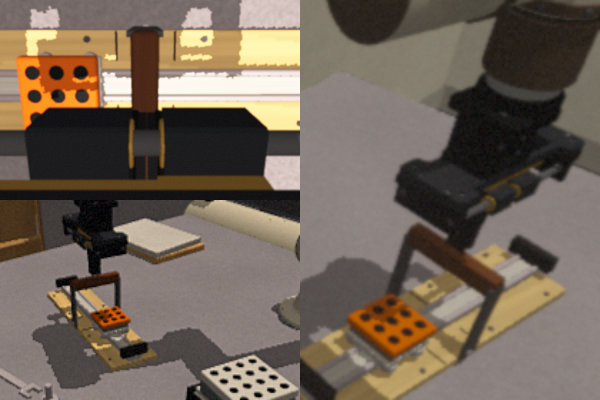

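Run:
```python
from h import *
s=state(); p=s['position']; print(p, s['width'])
for n in("side","scene"):
    C=cam(n); print(n,proj(C,[p,p+[0,0,.019],[.4745,-.2978,.127],[.4745,-.2978,.103]]).round(1).tolist())
    im=get_image(n); cv2.imwrite(f"pics/{n}4.png",im)
C=cam("side"); q=proj(C,p)[0].astype(int); im=cv2.imread("pics/side4.png"); a=cv2.resize(im[q[1]-50:q[1]+40,q[0]-50:q[0]+40],None,fx=4.4,fy=4.4,interpolation=cv2.INTER_CUBIC)
C=cam("scene"); q=proj(C,p)[0].astype(int); im=cv2.imread("pics/scene4.png"); b=cv2.resize(im[q[1]-50:q[1]+40,q[0]-45:q[0]+45],None,fx=4.4,fy=4.4,interpolation=cv2.INTER_CUBIC)
cv2.imwrite("pics/m4.png",np.hstack([a,b])); print(a.shape)
```

```text
[ 0.4745 -0.2978  0.0964] 0.00043290350893654156
side [[404.0, 166.1], [406.7, 159.5], [408.3, 155.3], [404.9, 163.8]]
scene [[246.6, 141.3], [246.5, 136.1], [246.3, 132.9], [246.6, 139.5]]
(396, 396, 3)
```

View pics/m4.png

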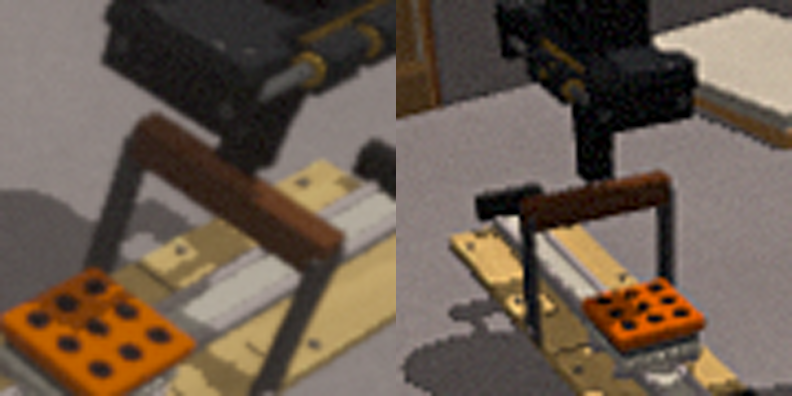

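The fingers closed right above the grip, on nothing. All three views put their visible ends about 31–40 mm behind the reported TCP: in the crops the tips sit just above the grip's top edge, near (597,178) in the scene half and (250,175) in the side half. I'll reopen, lower by about 28 mm (still clear of the pod in either case), and check.

>>> play_rows(
  plan=[
    {"grip": 0.06,"dp": [0,0,0],"angular": [0,0,0]},
    {"grip": 0.06,"dp": [0,0,0],"angular": [0,0,0]},
    {"grip": 0.06,"dp": [0,0,0],"angular": [0,0,0]},
    {"grip": 0.06,"dp": [0,0,0],"angular": [0,0,0]},
    {"grip": 0.06,"dp": [0,0,0],"angular": [0,0,0]},
    {"grip": 0.06,"dp": [0,0,0],"angular": [0,0,0]},
    {"grip": 0.06,"dp": [0,0,0],"angular": [0,0,0]},
    {"grip": 0.06,"dp": [0,0,0],"angular": [0,0,0]},
  ],
  newtons=20,
)

```text
time: 4.98
position: [0.4745, -0.2978, 0.0964]
eef_rot: [0.0, 0.996, -0.087, -0.0]
wrist_force: [-0.1, -0.4, -0.5]
width: 0.046
finger_force: 0.0
```

Run:
```python
from h import *
s=state(); print(s['position'],s['width'],s['wrist_force'])
im=get_image("wrist"); cv2.imwrite("pics/w5.png",im); sd=get_image("side"); sc=get_image("scene")
for n,i in(("side",sd),("scene",sc)): cv2.imwrite(f"pics/{n}5.png",i)
a=cv2.resize(im[150:250,150:350],None,fx=2.0,fy=2.0); b=cv2.resize(sd[80:180,345:465],None,fx=4,fy=4,interpolation=cv2.INTER_CUBIC)[:400]
c=cv2.resize(sc[70:170,200:300],None,fx=3,fy=3,interpolation=cv2.INTER_CUBIC)
o=np.zeros((600,800,3),np.uint8); o[:200,:400]=a; o[:400,400:800]=b[:, :400]; o[200:500,:300]=c; cv2.imwrite("pics/m5.png",o)
```

```text
[ 0.4745 -0.2978  0.0964] 0.046034755729319095 [-0.1091 -0.4284 -0.5253]
```

View pics/m5.png

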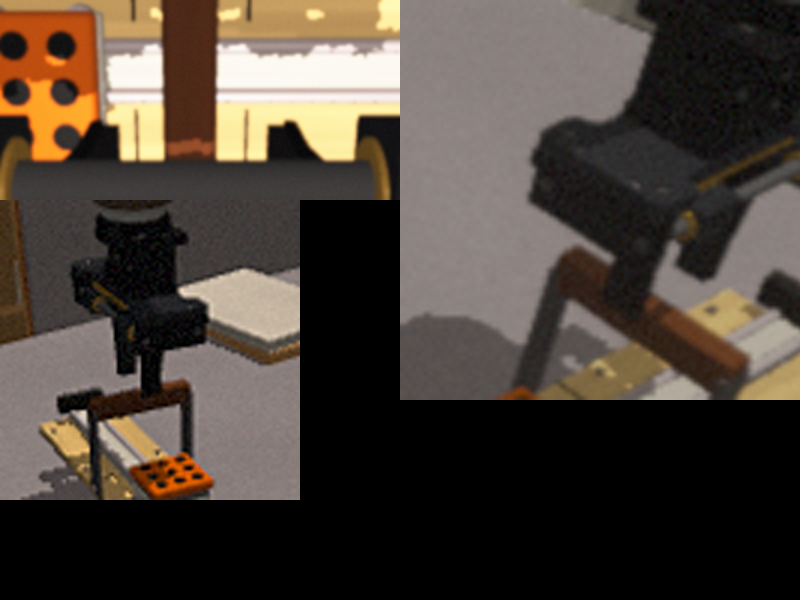

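Run:
```python
from h import *
u=np.array([np.cos(np.radians(80)),np.sin(np.radians(80))]); p=np.array([.4745,-.2978])
for n in("side","scene","wrist"):
    C=cam(n,state())
    for d in(.03,-.03): print(n,d,[proj(C,[*(p+u*d),z])[0].round(1).tolist() for z in(.096,.11,.12,.13,.14)])
```

```text
side 0.03 [[394.9, 171.2], [396.8, 166.3], [398.1, 162.8], [399.5, 159.2], [400.8, 155.5]]
side -0.03 [[412.8, 161.4], [414.8, 156.6], [416.2, 153.0], [417.7, 149.5], [419.2, 145.8]]
scene 0.03 [[250.4, 145.0], [250.3, 141.1], [250.2, 138.3], [250.1, 135.5], [250.1, 132.6]]
scene -0.03 [[243.0, 138.0], [242.9, 134.2], [242.7, 131.5], [242.6, 128.7], [242.5, 125.9]]
wrist 0.03 [[206.3, 204.5], [203.5, 210.5], [201.3, 215.3], [198.8, 220.7], [196.1, 226.7]]
wrist -0.03 [[284.7, 204.6], [287.4, 210.6], [289.5, 215.5], [291.9, 220.8], [294.5, 226.8]]
```

Only the near finger sits in front of the grip in the side crop, with its tip at about (402,157) in the full picture. The scene gives (250,135). Both put the tip at z≈0.132, so the gripper as a whole sits about 36 mm above its nominal position. I'll lower 34 mm and close.

>>> play_rows(
  plan=[
    {"grip": 0.05,"dp": [0,0,0.005],"angular": [0,0,0]},
    {"grip": 0.05,"dp": [0,0,0.007],"angular": [0,0,0]},
    {"grip": 0.05,"dp": [0,0,0.008],"angular": [0,0,0]},
    {"grip": 0.05,"dp": [0,0,0.007],"angular": [0,0,0]},
    {"grip": 0.05,"dp": [0,0,0.005],"angular": [0,0,0]},
    {"grip": 0.04,"dp": [0,0,0.002],"angular": [0,0,0]},
    {"grip": 0.03,"dp": [0,0,0],"angular": [0,0,0]},
    {"grip": 0.025,"dp": [0,0,0],"angular": [0,0,0]},
  ],
  newtons=10,
)

```text
time: 5.8
position: [0.4746, -0.2978, 0.0623]
eef_rot: [0.0, 0.996, -0.087, -0.0]
wrist_force: [0.7, 0.4, -0.7]
width: 0.0373
finger_force: 0.0
```

>>> play_rows(
  plan=[
    {"grip": 0.023,"dp": [0,0,0],"angular": [0,0,0]},
    {"grip": 0.021,"dp": [0,0,0],"angular": [0,0,0]},
    {"grip": 0.02,"dp": [0,0,0],"angular": [0,0,0]},
    {"grip": 0.019,"dp": [0,0,0],"angular": [0,0,0]},
    {"grip": 0.018,"dp": [0,0,0],"angular": [0,0,0]},
    {"grip": 0.017,"dp": [0,0,0],"angular": [0,0,0]},
    {"grip": 0.016,"dp": [0,0,0],"angular": [0,0,0]},
    {"grip": 0.016,"dp": [0,0,0],"angular": [0,0,0]},
  ],
  newtons=10,
)

```text
time: 6.47
position: [0.4748, -0.2967, 0.0627]
eef_rot: [-0.001, 0.996, -0.087, 0.0]
wrist_force: [0.4, 4.3, 2.8]
width: 0.0177
finger_force: 10.0
```

```bash
sed -i 's/,\.033)\[:,1\]/,PZ)[:,1]/; s/^def carr/PZ=-.001\ndef carr/; s/m\[205:\]=0\n    m=cv2/&/' h.py
python3 - <<'E'
from h import *
im=look(1); carr(im,True); print(state()['width'],state()['finger_force']); cv2.imwrite("pics/w6.png",im)
E
```

```text
t 6.47 carr 74.1 mm (w 70.3) tilt x,y(deg) [ 0.0217 -0.0711] pos [ 0.4748 -0.2967  0.0627] F [0.4 4.3 2.8] M [ 1.41 -0.08  0.04]
edges [ 96.888 192.5  ] 162 tool y mm [-109.3008  -38.9598]
0.017901549231525968 9.99678303480323
```

View pics/w6.png

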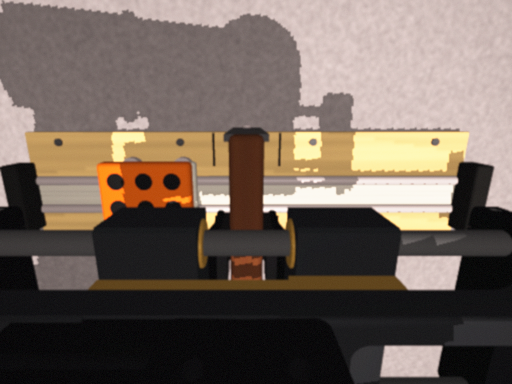

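The grip is now held at 17.8 mm. The pod shows at columns 99–193, the centre marks are near columns 214 and 279, and the bumpers are at the left and right edges. Next: squeeze fully, relieve the 1 mm side load, and set the carriage zero from the marks.

>>> play_rows(
  plan=[
    {"grip": 0.01,"dp": [0,-0.0005,0],"angular": [0,0,0]},
    {"grip": 0.01,"dp": [0,-0.0005,0],"angular": [0,0,0]},
    {"grip": 0.01,"dp": [0,-0.0002,0],"angular": [0,0,0]},
    {"grip": 0.01,"dp": [0,0,0],"angular": [0,0,0]},
    {"grip": 0.01,"dp": [0,0,0],"angular": [0,0,0]},
  ],
  newtons=60,
)

```text
time: 6.93
position: [0.4748, -0.2968, 0.0627]
eef_rot: [0.0, 0.996, -0.087, 0.0]
wrist_force: [-0.0, 0.8, 2.5]
width: 0.0175
finger_force: 60.0
```

```bash
cat >> h.py <<'E'
def zero(im):
    c=get_calibration("wrist"); f=192/np.tan(np.radians(c["fovy"]/2)); T=c["tool_from_camera"]
    C=(f,c["cx"],c["cy"],T[:3,:3],T[:3,3]); g=cv2.cvtColor(im,cv2.COLOR_BGR2GRAY)[138:160,195:300].astype(float)
    d=cv2.GaussianBlur(g,(31,1),0)-cv2.GaussianBlur(g,(3,1),0); p=d.mean(0); L=195+8+p[8:30].argmax(); R_=195+75+p[75:97].argmax()
    y=cast(C,np.array([[L,149.],[R_,149.]]),.0505)[:,1]; print("lines",L,R_,y*1e3,"zero tool y mm",y.mean()*1e3)
E
python3 - <<'E'
from h import *
im=look(2); carr(im,True); zero(im); s=state(); print(s['width'],s['finger_force'],s['eef_rot'])
E
```

```text
t 6.93 carr 74.6 mm (w 69.9) tilt x,y(deg) [0.0237 0.0136] pos [ 0.4748 -0.2968  0.0627] F [-0.   0.8  2.5] M [0.24 0.1  0.06]
t 6.98 carr 74.6 mm (w 69.9) tilt x,y(deg) [0.024 0.014] pos [ 0.4748 -0.2968  0.0627] F [-0.1  1.1  2.7] M [0.28 0.1  0.  ]
edges [ 96.5 191.5] 162 tool y mm [-109.5858  -39.6952]
lines 213 279 [-29.6649  30.2905] zero tool y mm 0.3127818539238637
0.01740582524197852 60.000440161675215 [ 0.0001  0.9962 -0.0871  0.0001]
```

>>> play_rows(
  plan=[
    {"grip": 0.01,"dp": [0,0,-0.002],"angular": [0.3,0,0]},
    {"grip": 0.01,"dp": [0,0,-0.004],"angular": [0.3,0,0]},
    {"grip": 0.01,"dp": [0,0,-0.006],"angular": [0.3,0,0]},
    {"grip": 0.01,"dp": [0,0,-0.008],"angular": [0.1,0,0]},
    {"grip": 0.01,"dp": [0,0,-0.008],"angular": [0,0,0]},
    {"grip": 0.01,"dp": [0,0,-0.006],"angular": [0,0,0]},
  ],
  newtons=60,
)

```text
time: 7.53
position: [0.4749, -0.2973, 0.0975]
eef_rot: [-0.009, 0.996, -0.087, 0.001]
wrist_force: [0.5, 0.1, -8.5]
width: 0.0178
finger_force: 60.0
```

Run:
```python
from h import *
im=look(2); zero(im); cv2.imwrite("pics/w7.png",im)
```

```text
t 7.53 carr 68.0 mm (w 69.9) tilt x,y(deg) [ 0.0544 -0.9867] pos [ 0.4749 -0.2973  0.0975] F [ 0.5  0.1 -8.5] M [-0.45  0.01  0.01]
t 7.58 carr 66.2 mm (w 69.2) tilt x,y(deg) [ 0.1818 -0.9446] pos [ 0.4756 -0.2976  0.0988] F [ 1.3 -0.2 -6.3] M [-0.42 -0.15  0.03]
lines 214 280 [-28.7551  31.2041] zero tool y mm 1.2245016887155458
```

>>> play_rows(
  plan=[
    {"grip": 0.01,"dp": [0,0,-0.004],"angular": [0,0,0]},
    {"grip": 0.01,"dp": [0,0,-0.002],"angular": [0,0,0]},
    {"grip": 0.01,"dp": [0,0,0],"angular": [0,0,0]},
    {"grip": 0.01,"dp": [0,0,0],"angular": [0,0,0]},
  ],
  newtons=60,
)

```text
time: 7.97
position: [0.4746, -0.297, 0.1024]
eef_rot: [-0.009, 0.996, -0.087, 0.001]
wrist_force: [0.5, 1.0, -8.4]
width: 0.0172
finger_force: 60.0
```

Run:
```python
from h import *
im=look(2); zero(im)
```

```text
t 7.97 carr 43.7 mm (w 64.0) tilt x,y(deg) [-0.0035 -1.0082] pos [ 0.4746 -0.297   0.1024] F [ 0.5  1.  -8.4] M [-0.3   0.1  -0.05]
t 8.02 carr 41.5 mm (w 59.6) tilt x,y(deg) [-0.0286 -1.0122] pos [ 0.4744 -0.297   0.1022] F [ 1.2  1.  -8.2] M [-0.29  0.11  0.  ]
lines 213 279 [-29.6605  30.2971] zero tool y mm 0.3182817242728987
```

>>> play_rows(
  plan=[
    {"grip": 0.01,"dp": [0,0,0],"angular": [-1.0,0,0]},
    {"grip": 0.01,"dp": [0,0,0],"angular": [-0.8,0,0]},
    {"grip": 0.01,"dp": [0,0,0],"angular": [0,0,0]},
    {"grip": 0.01,"dp": [0,0,0],"angular": [0,0,0]},
  ],
  newtons=60,
)

```text
time: 8.4
position: [0.4743, -0.2966, 0.1022]
eef_rot: [0.007, 0.996, -0.087, -0.001]
wrist_force: [-0.3, 0.6, -8.1]
width: 0.0177
finger_force: 60.0
```

```bash
python3 - <<'E'
s=open("h.py").read()
s=s.replace("    return -y.mean(), y[1]-y[0]\n","""    # an edge hidden by the grip (columns 225-268): use the clear one
    w=y[1]-y[0]; lc=e[0]<222; rc=e[1]>271
    x=-y.mean() if lc and rc else (-y[0]-.035 if lc else -y[1]+.035)
    return x-.0003, w
""")
s=s.replace('for i in range(n):','X=[]\n    for i in range(n):').replace('x,w=carr(im)\n','x,w=carr(im); X.append((s["time"],x))\n').replace('    return im\n','    a=np.array(X); print("v mm/s %.1f"%(np.polyfit(a[:,0],a[:,1],1)[0]*1e3 if n>1 else 0))\n    return im\n')
open("h.py","w").write(s)
E
python3 - <<'E'
from h import *
im=look(2); carr(im,True)
E
```

```text
t 8.40 carr 5.6 mm (w 67.7) tilt x,y(deg) [-0.0436  0.7959] pos [ 0.4743 -0.2966  0.1022] F [-0.3  0.6 -8.1] M [-0.03  0.07 -0.01]
t 8.45 carr 3.4 mm (w 67.7) tilt x,y(deg) [-0.0209  0.7934] pos [ 0.4745 -0.2968  0.1023] F [ 0.3 -0.3 -7.4] M [-0.05  0.05 -0.05]
v mm/s -44.1
edges [194.5 286.5] 162 tool y mm [-37.491   30.1634]
```

>>> play_rows(
  plan=[
    {"grip": 0.01,"dp": [0,0,0],"angular": [0,0,0]},
    {"grip": 0.01,"dp": [0,0,0],"angular": [0,0,0]},
    {"grip": 0.01,"dp": [0,0,0],"angular": [0.8,0,0]},
  ],
  newtons=60,
)

```text
time: 8.75
position: [0.4744, -0.2967, 0.1024]
eef_rot: [-0.0, 0.996, -0.087, -0.0]
wrist_force: [-0.1, 0.2, -7.4]
width: 0.0174
finger_force: 60.0
```

Run:
```python
from h import *
im=look(3); carr(im,True); zero(im); cv2.imwrite("pics/w8.png",im)
```

```text
t 8.75 carr -4.0 mm (w 67.7) tilt x,y(deg) [-0.0261 -0.0305] pos [ 0.4744 -0.2967  0.1024] F [-0.1  0.2 -7.4] M [-0.05  0.12 -0.03]
t 8.80 carr -4.0 mm (w 67.7) tilt x,y(deg) [-0.0012 -0.0959] pos [ 0.4746 -0.2972  0.1025] F [ 0.1 -0.9 -7.8] M [-0.22 -0.01 -0.03]
t 8.85 carr -3.6 mm (w 68.4) tilt x,y(deg) [ 0.0258 -0.0361] pos [ 0.4747 -0.2974  0.1025] F [ 0.3  0.2 -8. ] M [-0.13 -0.03  0.03]
v mm/s 3.7
edges [203.5 296.5] 162 tool y mm [-30.8674  37.5232]
lines 213 279 [-29.6635  30.292 ] zero tool y mm 0.314253023255712
```

>>> play_rows(
  plan=[
    {"grip": 0.01,"dp": [0,0,0],"angular": [0,0,0]},
    {"grip": 0.01,"dp": [0,0,0],"angular": [0,0,0]},
    {"grip": 0.01,"dp": [0,0,0],"angular": [0,0,0]},
    {"grip": 0.01,"dp": [0,0,0],"angular": [0,0,0]},
    {"grip": 0.01,"dp": [0,0,0],"angular": [0,0,0]},
    {"grip": 0.01,"dp": [0,0,0],"angular": [0,0,0]},
  ],
  newtons=60,
)

```text
time: 9.4
position: [0.4746, -0.2971, 0.1024]
eef_rot: [0.0, 0.996, -0.087, -0.0]
wrist_force: [-0.6, -0.1, -7.8]
width: 0.0174
finger_force: 60.0
```

Run:
```python
from h import *
im=look(2); carr(im,True)
```

```text
t 9.40 carr -4.0 mm (w 67.7) tilt x,y(deg) [-0.0009  0.0009] pos [ 0.4746 -0.2971  0.1024] F [-0.6 -0.1 -7.8] M [-0.08  0.07  0.01]
t 9.45 carr -4.0 mm (w 67.7) tilt x,y(deg) [-0.0001  0.0005] pos [ 0.4746 -0.2971  0.1025] F [-0.1  0.6 -7.8] M [-0.06  0.03  0.03]
v mm/s -0.0
edges [204.5 296.5] 162 tool y mm [-30.1332  37.5215]
```

>>> play_rows(
  plan=[
    {"grip": 0.01,"dp": [0,0,0],"angular": [0,0,0]},
    {"grip": 0.01,"dp": [0,0,0],"angular": [0,0,0]},
    {"grip": 0.01,"dp": [0,0,0],"angular": [0,0,0]},
    {"grip": 0.01,"dp": [0,0,0],"angular": [0,0,0]},
    {"grip": 0.01,"dp": [0,0,0],"angular": [0,0,0]},
    {"grip": 0.01,"dp": [0,0,0],"angular": [0,0,0]},
    {"grip": 0.01,"dp": [0,0,0],"angular": [0,0,0]},
    {"grip": 0.01,"dp": [0,0,0],"angular": [0,0,0]},
  ],
)

```text
time: 10.17
position: [0.4746, -0.2971, 0.1025]
eef_rot: [0.0, 0.996, -0.087, 0.0]
wrist_force: [-0.2, 0.5, -7.6]
width: 0.0175
finger_force: 60.0
```

>>> play_rows(
  plan=[
    {"grip": 0.01,"dp": [0,0,0],"angular": [0,0,0]},
    {"grip": 0.01,"dp": [0,0,0],"angular": [0,0,0]},
    {"grip": 0.01,"dp": [0,0,0],"angular": [0,0,0]},
    {"grip": 0.01,"dp": [0,0,0],"angular": [0,0,0]},
    {"grip": 0.01,"dp": [0,0,0],"angular": [0,0,0]},
    {"grip": 0.01,"dp": [0,0,0],"angular": [0,0,0]},
    {"grip": 0.01,"dp": [0,0,0],"angular": [0,0,0]},
    {"grip": 0.01,"dp": [0,0,0],"angular": [0,0,0]},
  ],
)

```text
time: 10.83
position: [0.4746, -0.2971, 0.1024]
eef_rot: [-0.0, 0.996, -0.087, -0.0]
wrist_force: [0.0, -0.4, -7.7]
width: 0.0176
finger_force: 60.0
```

>>> play_rows(
  plan=[
    {"grip": 0.01,"dp": [0,0,0],"angular": [0,0,0]},
    {"grip": 0.01,"dp": [0,0,0],"angular": [0,0,0]},
    {"grip": 0.01,"dp": [0,0,0],"angular": [0,0,0]},
    {"grip": 0.01,"dp": [0,0,0],"angular": [0,0,0]},
    {"grip": 0.01,"dp": [0,0,0],"angular": [0,0,0]},
    {"grip": 0.01,"dp": [0,0,0],"angular": [0,0,0]},
    {"grip": 0.01,"dp": [0,0,0],"angular": [0,0,0]},
    {"grip": 0.01,"dp": [0,0,0],"angular": [0,0,0]},
  ],
)

```text
time: 11.5
position: [0.4746, -0.2971, 0.1025]
eef_rot: [-0.0, 0.996, -0.087, 0.0]
wrist_force: [-0.5, -0.4, -8.1]
width: 0.0176
finger_force: 60.0
```

Run:
```python
from h import *
im=look(2); carr(im,True)
```

```text
t 11.50 carr -4.0 mm (w 67.7) tilt x,y(deg) [ 0.0011 -0.0008] pos [ 0.4746 -0.2971  0.1025] F [-0.5 -0.4 -8.1] M [-0.08  0.01 -0.02]
t 11.55 carr -4.0 mm (w 67.7) tilt x,y(deg) [-0.0032  0.0018] pos [ 0.4746 -0.2971  0.1024] F [-0.1  0.5 -7.5] M [-0.13 -0.02 -0.05]
v mm/s -0.0
edges [204.5 296.5] 162 tool y mm [-30.133   37.5217]
```

>>> play_rows(
  plan=[
    {"grip": 0.01,"dp": [0,0,0],"angular": [0,0,0]},
    {"grip": 0.01,"dp": [0,0,0],"angular": [0,0,0]},
    {"grip": 0.01,"dp": [0,0,0],"angular": [0,0,0]},
    {"grip": 0.01,"dp": [0,0,0],"angular": [0,0,0]},
    {"grip": 0.01,"dp": [0,0,0],"angular": [0,0,0]},
    {"grip": 0.01,"dp": [0,0,0],"angular": [0,0,0]},
    {"grip": 0.01,"dp": [0,0,0],"angular": [0,0,0]},
    {"grip": 0.01,"dp": [0,0,0],"angular": [0,0,0]},
  ],
)

```text
time: 12.27
position: [0.4746, -0.2971, 0.1025]
eef_rot: [-0.0, 0.996, -0.087, -0.0]
wrist_force: [0.3, 0.2, -6.5]
width: 0.0173
finger_force: 60.0
```

>>> play_rows(
  plan=[
    {"grip": 0.01,"dp": [0,0,0],"angular": [0,0,0]},
    {"grip": 0.01,"dp": [0,0,0],"angular": [0,0,0]},
    {"grip": 0.01,"dp": [0,0,0],"angular": [0,0,0]},
    {"grip": 0.01,"dp": [0,0,0],"angular": [0,0,0]},
    {"grip": 0.01,"dp": [0,0,0],"angular": [0,0,0]},
    {"grip": 0.01,"dp": [0,0,0],"angular": [0,0,0]},
    {"grip": 0.01,"dp": [0,0,0],"angular": [0,0,0]},
    {"grip": 0.01,"dp": [0,0,0],"angular": [0,0,0]},
  ],
)

```text
time: 12.93
position: [0.4746, -0.2971, 0.1025]
eef_rot: [0.0, 0.996, -0.087, 0.0]
wrist_force: [-0.3, 0.4, -7.7]
width: 0.0178
finger_force: 60.0
```

>>> play_rows(
  plan=[
    {"grip": 0.01,"dp": [0,0,0],"angular": [0,0,0]},
    {"grip": 0.01,"dp": [0,0,0],"angular": [0,0,0]},
    {"grip": 0.01,"dp": [0,0,0],"angular": [0,0,0]},
    {"grip": 0.01,"dp": [0,0,0],"angular": [0,0,0]},
    {"grip": 0.01,"dp": [0,0,0],"angular": [0,0,0]},
    {"grip": 0.01,"dp": [0,0,0],"angular": [0,0,0]},
    {"grip": 0.01,"dp": [0,0,0],"angular": [0,0,0]},
    {"grip": 0.01,"dp": [0,0,0],"angular": [0,0,0]},
  ],
)

```text
time: 13.6
position: [0.4746, -0.2971, 0.1024]
eef_rot: [0.0, 0.996, -0.087, -0.0]
wrist_force: [0.2, 0.1, -7.6]
width: 0.0173
finger_force: 60.0
```

Run:
```python
from h import *
im=look(2); carr(im,True); zero(im)
# where the raised board is, by wrist camera: board top plane = 0.0124+lift
s=state(); C=cam("wrist",s); lift=s["position"][2]-.0627
H,S,V=hsvm(im); m=((H>18)&(H<32)&(S>70)&(V>90)); m[:115]=0; m[205:]=0
ys,xs=np.nonzero(m); P=cast(C,np.c_[xs,ys],.012+lift); print(cv2.minAreaRect((P*1000).astype(np.float32)),ys.min())
cv2.imwrite("pics/w9.png",im)
```

```text
t 13.60 carr -4.0 mm (w 67.7) tilt x,y(deg) [-0.0001  0.0002] pos [ 0.4746 -0.2971  0.1024] F [ 0.2  0.1 -7.6] M [-0.08  0.04 -0.02]
t 13.65 carr -4.0 mm (w 67.7) tilt x,y(deg) [-0.0009  0.0009] pos [ 0.4746 -0.2971  0.1024] F [ 1.  -0.2 -7.3] M [-0.11  0.01  0.01]
v mm/s -0.0
edges [204.5 296.5] 162 tool y mm [-30.133   37.5217]
lines 213 279 [-29.6647  30.2906] zero tool y mm 0.3129600464344302
((507.1573486328125, -303.7222900390625), (397.78399658203125, 37.41073226928711), 80.07493591308594) 132
```

Carriage at rest at about −4 mm for well over 4 s. Now the first half of the carry, with the tilt matched to the acceleration.

>>> play_rows(
  plan=[
    {"grip": 0.01,"dp": [0,-0.0002,-0.001],"angular": [-0.17,0,0]},
    {"grip": 0.01,"dp": [-0.0001,-0.0006,-0.002],"angular": [-0.17,0,0]},
    {"grip": 0.01,"dp": [-0.0002,-0.001,-0.003],"angular": [0,0,0]},
    {"grip": 0.01,"dp": [-0.0002,-0.0014,-0.004],"angular": [0,0,0]},
    {"grip": 0.01,"dp": [-0.0003,-0.0018,-0.004],"angular": [0,0,0]},
    {"grip": 0.01,"dp": [-0.0004,-0.0022,-0.004],"angular": [0,0,0]},
    {"grip": 0.01,"dp": [-0.0004,-0.0026,-0.004],"angular": [0,0,0]},
    {"grip": 0.01,"dp": [-0.0005,-0.003,-0.004],"angular": [0,0,0]},
  ],
)

```text
time: 14.37
position: [0.4748, -0.2838, 0.129]
eef_rot: [0.003, 0.996, -0.087, -0.0]
wrist_force: [-0.1, 0.5, -8.7]
width: 0.0176
finger_force: 60.0
```

>>> play_rows(
  plan=[
    {"grip": 0.01,"dp": [-0.0005,-0.0034,-0.004],"angular": [0,0,0]},
    {"grip": 0.01,"dp": [-0.0006,-0.0038,-0.004],"angular": [0,0,0]},
    {"grip": 0.01,"dp": [-0.0007,-0.0042,-0.004],"angular": [0,0,0]},
    {"grip": 0.01,"dp": [-0.0007,-0.0046,-0.004],"angular": [0,0,0]},
    {"grip": 0.01,"dp": [-0.0008,-0.005,-0.004],"angular": [0,0,0]},
    {"grip": 0.01,"dp": [-0.0009,-0.0054,-0.004],"angular": [0,0,0]},
    {"grip": 0.01,"dp": [-0.0009,-0.0058,-0.004],"angular": [0,0,0]},
    {"grip": 0.01,"dp": [-0.001,-0.0062,-0.004],"angular": [0,0,0]},
  ],
)

```text
time: 15.03
position: [0.4754, -0.2443, 0.1605]
eef_rot: [0.003, 0.996, -0.087, -0.0]
wrist_force: [1.2, 0.0, -8.1]
width: 0.0174
finger_force: 60.0
```

>>> play_rows(
  plan=[
    {"grip": 0.01,"dp": [-0.0011,-0.0066,-0.004],"angular": [0,0,0]},
    {"grip": 0.01,"dp": [-0.0011,-0.007,-0.004],"angular": [0,0,0]},
    {"grip": 0.01,"dp": [-0.0012,-0.0074,-0.004],"angular": [0,0,0]},
    {"grip": 0.01,"dp": [-0.0013,-0.0078,-0.004],"angular": [0,0,0]},
    {"grip": 0.01,"dp": [-0.0013,-0.008,-0.004],"angular": [0.17,0,0]},
    {"grip": 0.01,"dp": [-0.0013,-0.008,-0.003],"angular": [0.17,0,0]},
    {"grip": 0.01,"dp": [-0.0013,-0.008,-0.002],"angular": [0,0,0]},
    {"grip": 0.01,"dp": [-0.0013,-0.008,-0.001],"angular": [0,0,0]},
  ],
)

```text
time: 15.7
position: [0.4765, -0.1825, 0.1863]
eef_rot: [-0.0, 0.996, -0.087, 0.0]
wrist_force: [0.1, -0.1, -7.5]
width: 0.0176
finger_force: 60.0
```

>>> play_rows(
  plan=[
    {"grip": 0.01,"dp": [-0.0013,-0.008,0],"angular": [0,0,0]},
    {"grip": 0.01,"dp": [-0.0013,-0.008,0],"angular": [0,0,0]},
    {"grip": 0.01,"dp": [-0.0013,-0.008,0],"angular": [0,0,0]},
    {"grip": 0.01,"dp": [-0.0013,-0.008,0],"angular": [0,0,0]},
    {"grip": 0.01,"dp": [-0.0013,-0.008,0],"angular": [0,0,0]},
    {"grip": 0.01,"dp": [-0.0013,-0.008,0],"angular": [0,0,0]},
    {"grip": 0.01,"dp": [-0.0013,-0.008,0],"angular": [0,0,0]},
    {"grip": 0.01,"dp": [-0.0013,-0.008,0],"angular": [0,0,0]},
  ],
)

```text
time: 16.37
position: [0.4771, -0.1176, 0.1859]
eef_rot: [-0.0, 0.996, -0.087, -0.0]
wrist_force: [0.9, 0.2, -8.8]
width: 0.0178
finger_force: 60.0
```

>>> play_rows(
  plan=[
    {"grip": 0.01,"dp": [-0.0013,-0.008,0],"angular": [0,0,0]},
    {"grip": 0.01,"dp": [-0.0013,-0.008,0],"angular": [0,0,0]},
    {"grip": 0.01,"dp": [-0.0013,-0.0078,0],"angular": [0.17,0,0]},
    {"grip": 0.01,"dp": [-0.0012,-0.0074,0],"angular": [0.17,0,0]},
    {"grip": 0.01,"dp": [-0.0011,-0.007,0],"angular": [0,0,0]},
    {"grip": 0.01,"dp": [-0.0011,-0.0066,0],"angular": [0,0,0]},
    {"grip": 0.01,"dp": [-0.001,-0.0062,0],"angular": [0,0,0]},
    {"grip": 0.01,"dp": [-0.0009,-0.0058,0],"angular": [0,0,0]},
  ],
)

```text
time: 17.03
position: [0.478, -0.0602, 0.1861]
eef_rot: [-0.003, 0.996, -0.087, 0.0]
wrist_force: [-0.1, 0.7, -8.1]
width: 0.0179
finger_force: 60.0
```

>>> play_rows(
  plan=[
    {"grip": 0.01,"dp": [-0.0009,-0.0054,0],"angular": [0,0,0]},
    {"grip": 0.01,"dp": [-0.0008,-0.005,0],"angular": [0,0,0]},
    {"grip": 0.01,"dp": [-0.0007,-0.0046,0],"angular": [0,0,0]},
    {"grip": 0.01,"dp": [-0.0007,-0.0042,0],"angular": [0,0,0]},
    {"grip": 0.01,"dp": [-0.0006,-0.0038,0],"angular": [0,0,0]},
    {"grip": 0.01,"dp": [-0.0005,-0.0034,0],"angular": [0,0,0]},
    {"grip": 0.01,"dp": [-0.0005,-0.003,0],"angular": [0,0,0]},
    {"grip": 0.01,"dp": [-0.0004,-0.0026,0],"angular": [0,0,0]},
  ],
)

```text
time: 17.7
position: [0.4785, -0.0282, 0.1862]
eef_rot: [-0.003, 0.996, -0.087, 0.0]
wrist_force: [-0.3, -0.4, -7.5]
width: 0.0174
finger_force: 60.0
```

>>> play_rows(
  plan=[
    {"grip": 0.01,"dp": [-0.0004,-0.0022,0],"angular": [0,0,0]},
    {"grip": 0.01,"dp": [-0.0003,-0.0018,0],"angular": [0,0,0]},
    {"grip": 0.01,"dp": [-0.0002,-0.0014,0],"angular": [0,0,0]},
    {"grip": 0.01,"dp": [-0.0002,-0.001,0],"angular": [0,0,0]},
    {"grip": 0.01,"dp": [-0.0001,-0.0006,0],"angular": [0,0,0]},
    {"grip": 0.01,"dp": [0,-0.0002,0],"angular": [0,0,0]},
    {"grip": 0.01,"dp": [0,0,0],"angular": [-0.17,0,0]},
    {"grip": 0.01,"dp": [0,0,0],"angular": [-0.17,0,0]},
  ],
)

```text
time: 18.37
position: [0.4786, -0.0213, 0.1863]
eef_rot: [0.0, 0.996, -0.087, -0.0]
wrist_force: [0.6, -0.0, -7.8]
width: 0.0175
finger_force: 60.0
```

Run:
```python
from h import *
im=look(3); carr(im,True); zero(im); cv2.imwrite("pics/w10.png",im)
```

```text
t 18.37 carr 24.3 mm (w 47.8) tilt x,y(deg) [-0.0005  0.0173] pos [ 0.4786 -0.0213  0.1863] F [ 0.6 -0.  -7.8] M [-0.25  0.07  0.  ]
t 18.42 carr 25.0 mm (w 48.5) tilt x,y(deg) [0.002  0.0271] pos [ 0.4786 -0.0212  0.1863] F [ 0.2  0.4 -8.9] M [-0.14  0.05  0.05]
t 18.47 carr 25.0 mm (w 48.5) tilt x,y(deg) [-0.0015  0.0111] pos [ 0.4786 -0.0212  0.1863] F [-0.5  0.6 -7.8] M [-0.2   0.03  0.  ]
v mm/s 7.4
edges [163.5 229.5] 162 tool y mm [-60.2915 -11.7462]
lines 213 279 [-29.6647  30.2905] zero tool y mm 0.312858430562413
```

The carriage drifted to about +25 mm. I'll recentre it with a small tilt before going on.

>>> play_rows(
  plan=[
    {"grip": 0.01,"dp": [0,0,0],"angular": [0.5,0,0]},
    {"grip": 0.01,"dp": [0,0,0],"angular": [0,0,0]},
    {"grip": 0.01,"dp": [0,0,0],"angular": [0,0,0]},
    {"grip": 0.01,"dp": [0,0,0],"angular": [0,0,0]},
    {"grip": 0.01,"dp": [0,0,0],"angular": [0,0,0]},
    {"grip": 0.01,"dp": [0,0,0],"angular": [0,0,0]},
  ],
)

```text
time: 19.02
position: [0.4786, -0.0212, 0.1863]
eef_rot: [-0.004, 0.996, -0.087, 0.0]
wrist_force: [1.0, -0.8, -7.5]
width: 0.0172
finger_force: 60.0
```

Run:
```python
from h import *
im=look(2); carr(im,True)
```

```text
t 19.02 carr 25.7 mm (w 49.3) tilt x,y(deg) [ 0.0003 -0.5005] pos [ 0.4786 -0.0212  0.1863] F [ 1.  -0.8 -7.5] M [-0.21  0.05 -0.04]
t 19.07 carr 25.3 mm (w 48.9) tilt x,y(deg) [-0.0009 -0.4974] pos [ 0.4786 -0.0212  0.1863] F [ 0.1  0.1 -6.8] M [-0.24  0.1  -0.07]
v mm/s -7.7
edges [163.024 229.5  ] 162 tool y mm [-60.641  -11.7441]
```

>>> play_rows(
  plan=[
    {"grip": 0.01,"dp": [0,0,0],"angular": [0,0,0]},
    {"grip": 0.01,"dp": [0,0,0],"angular": [0,0,0]},
    {"grip": 0.01,"dp": [0,0,0],"angular": [0,0,0]},
    {"grip": 0.01,"dp": [0,0,0],"angular": [0,0,0]},
    {"grip": 0.01,"dp": [0,0,0],"angular": [0,0,0]},
    {"grip": 0.01,"dp": [0,0,0],"angular": [0,0,0]},
    {"grip": 0.01,"dp": [0,0,0],"angular": [0,0,0]},
  ],
)

```text
time: 19.7
position: [0.4786, -0.0211, 0.1863]
eef_rot: [-0.004, 0.996, -0.087, 0.0]
wrist_force: [-0.2, 0.2, -8.3]
width: 0.0176
finger_force: 60.0
```

Run:
```python
from h import *
im=look(2); carr(im,True)
```

```text
t 19.70 carr 8.5 mm (w 67.7) tilt x,y(deg) [ 0.0009 -0.5033] pos [ 0.4786 -0.0211  0.1863] F [-0.2  0.2 -8.3] M [-0.2   0.01 -0.06]
t 19.75 carr 6.3 mm (w 67.7) tilt x,y(deg) [ 0.0027 -0.5054] pos [ 0.4786 -0.0211  0.1863] F [ 0.4 -1.2 -8.3] M [-0.17  0.05 -0.05]
v mm/s -44.1
edges [190.5 282.5] 162 tool y mm [-40.4292  27.2312]
```

>>> play_rows(
  plan=[
    {"grip": 0.01,"dp": [0,0,0],"angular": [-1.4,0,0]},
    {"grip": 0.01,"dp": [0,0,0],"angular": [0,0,0]},
    {"grip": 0.01,"dp": [0,0,0],"angular": [0,0,0]},
    {"grip": 0.01,"dp": [0,0,0],"angular": [0.9,0,0]},
  ],
)

```text
time: 20.13
position: [0.4785, -0.0207, 0.1861]
eef_rot: [-0.0, 0.996, -0.087, -0.0]
wrist_force: [0.2, -0.0, -8.5]
width: 0.0173
finger_force: 60.0
```

Run:
```python
from h import *
im=look(3); carr(im,True)
```

```text
t 20.13 carr -4.7 mm (w 67.7) tilt x,y(deg) [-0.0168 -0.049 ] pos [ 0.4785 -0.0207  0.1861] F [ 0.2 -0.  -8.5] M [-0.06  0.1   0.01]
t 20.18 carr -4.7 mm (w 67.7) tilt x,y(deg) [-0.0039 -0.1357] pos [ 0.4785 -0.021   0.1863] F [-0.1 -0.2 -7.9] M [-0.16  0.09  0.01]
t 20.23 carr -4.7 mm (w 67.8) tilt x,y(deg) [ 0.0103 -0.0734] pos [ 0.4786 -0.0213  0.1864] F [ 0.2 -0.4 -7.8] M [-0.07  0.05 -0.  ]
v mm/s 0.7
edges [205.298 297.5  ] 162 tool y mm [-29.5447  38.2587]
```

Carriage at rest at about −5 mm. For the second half I'll keep the acceleration below the rolling friction, with light tilt compensation.

>>> play_rows(
  plan=[
    {"grip": 0.01,"dp": [0,-5e-05,0],"angular": [-0.08,0,0]},
    {"grip": 0.01,"dp": [0,-0.00015,0],"angular": [0,0,0]},
    {"grip": 0.01,"dp": [-0.0001,-0.00025,0],"angular": [0,0,0]},
    {"grip": 0.01,"dp": [-0.0001,-0.00035,0],"angular": [0,0,0]},
    {"grip": 0.01,"dp": [-0.0001,-0.00045,0],"angular": [0,0,0]},
    {"grip": 0.01,"dp": [-0.0001,-0.00055,0],"angular": [0,0,0]},
    {"grip": 0.01,"dp": [-0.0001,-0.00065,0],"angular": [0,0,0]},
    {"grip": 0.01,"dp": [-0.0001,-0.00075,0],"angular": [0,0,0]},
  ],
)

```text
time: 20.95
position: [0.4785, -0.0178, 0.1863]
eef_rot: [0.001, 0.996, -0.087, -0.0]
wrist_force: [-0.5, -0.1, -7.7]
width: 0.0174
finger_force: 60.0
```

>>> play_rows(
  plan=[
    {"grip": 0.01,"dp": [-0.0002,-0.00085,0],"angular": [0,0,0]},
    {"grip": 0.01,"dp": [-0.0002,-0.00095,0],"angular": [0,0,0]},
    {"grip": 0.01,"dp": [-0.0002,-0.00105,0],"angular": [0,0,0]},
    {"grip": 0.01,"dp": [-0.0002,-0.00115,0],"angular": [0,0,0]},
    {"grip": 0.01,"dp": [-0.0002,-0.00125,0],"angular": [0,0,0]},
    {"grip": 0.01,"dp": [-0.0002,-0.00135,0],"angular": [0,0,0]},
    {"grip": 0.01,"dp": [-0.0002,-0.00145,0],"angular": [0,0,0]},
    {"grip": 0.01,"dp": [-0.0002,-0.00155,0],"angular": [0,0,0]},
  ],
)

```text
time: 21.62
position: [0.4786, -0.008, 0.1863]
eef_rot: [0.001, 0.996, -0.087, -0.0]
wrist_force: [0.6, -0.2, -8.0]
width: 0.0177
finger_force: 60.0
```

>>> play_rows(
  plan=[
    {"grip": 0.01,"dp": [-0.0003,-0.00165,0],"angular": [0,0,0]},
    {"grip": 0.01,"dp": [-0.0003,-0.00175,0],"angular": [0,0,0]},
    {"grip": 0.01,"dp": [-0.0003,-0.00185,0],"angular": [0,0,0]},
    {"grip": 0.01,"dp": [-0.0003,-0.00195,0],"angular": [0,0,0]},
    {"grip": 0.01,"dp": [-0.0003,-0.00205,0],"angular": [0,0,0]},
    {"grip": 0.01,"dp": [-0.0003,-0.00215,0],"angular": [0,0,0]},
    {"grip": 0.01,"dp": [-0.0004,-0.00225,0],"angular": [0,0,0]},
    {"grip": 0.01,"dp": [-0.0004,-0.00235,0],"angular": [0,0,0]},
  ],
)

```text
time: 22.28
position: [0.4789, 0.0083, 0.1863]
eef_rot: [0.001, 0.996, -0.087, -0.0]
wrist_force: [-0.8, 0.4, -7.7]
width: 0.0175
finger_force: 60.0
```

>>> play_rows(
  plan=[
    {"grip": 0.01,"dp": [-0.0004,-0.00245,0],"angular": [0,0,0]},
    {"grip": 0.01,"dp": [-0.0004,-0.00255,0],"angular": [0,0,0]},
    {"grip": 0.01,"dp": [-0.0004,-0.00265,0],"angular": [0,0,0]},
    {"grip": 0.01,"dp": [-0.0004,-0.00275,0],"angular": [0,0,0]},
    {"grip": 0.01,"dp": [-0.0005,-0.00285,0],"angular": [0,0,0]},
    {"grip": 0.01,"dp": [-0.0005,-0.00295,0],"angular": [0,0,0]},
    {"grip": 0.01,"dp": [-0.0005,-0.00305,0],"angular": [0,0,0]},
    {"grip": 0.01,"dp": [-0.0005,-0.00315,0],"angular": [0,0,0]},
  ],
)

```text
time: 22.95
position: [0.4792, 0.0311, 0.1862]
eef_rot: [0.001, 0.996, -0.087, -0.0]
wrist_force: [0.2, -0.7, -7.2]
width: 0.0176
finger_force: 60.0
```

>>> play_rows(
  plan=[
    {"grip": 0.01,"dp": [-0.0005,-0.00325,0],"angular": [0,0,0]},
    {"grip": 0.01,"dp": [-0.0005,-0.00335,0],"angular": [0,0,0]},
    {"grip": 0.01,"dp": [-0.0006,-0.00345,0],"angular": [0,0,0]},
    {"grip": 0.01,"dp": [-0.0006,-0.00355,0],"angular": [0,0,0]},
    {"grip": 0.01,"dp": [-0.0006,-0.00365,0],"angular": [0,0,0]},
    {"grip": 0.01,"dp": [-0.0006,-0.00375,0],"angular": [0,0,0]},
    {"grip": 0.01,"dp": [-0.0006,-0.00385,0],"angular": [0,0,0]},
    {"grip": 0.01,"dp": [-0.0006,-0.00395,0],"angular": [0,0,0]},
  ],
)

```text
time: 23.62
position: [0.4796, 0.0603, 0.1862]
eef_rot: [0.001, 0.996, -0.087, -0.0]
wrist_force: [0.6, -0.8, -8.1]
width: 0.0175
finger_force: 60.0
```

>>> play_rows(
  plan=[
    {"grip": 0.01,"dp": [-0.0007,-0.00405,0],"angular": [0,0,0]},
    {"grip": 0.01,"dp": [-0.0007,-0.00415,0],"angular": [0,0,0]},
    {"grip": 0.01,"dp": [-0.0007,-0.00425,0],"angular": [0,0,0]},
    {"grip": 0.01,"dp": [-0.0007,-0.00435,0],"angular": [0,0,0]},
    {"grip": 0.01,"dp": [-0.0007,-0.00445,0],"angular": [0,0,0]},
    {"grip": 0.01,"dp": [-0.0007,-0.00455,0],"angular": [0,0,0]},
    {"grip": 0.01,"dp": [-0.0008,-0.00465,0],"angular": [0,0,0]},
    {"grip": 0.01,"dp": [-0.0008,-0.00475,0],"angular": [0,0,0]},
  ],
)

```text
time: 24.28
position: [0.4801, 0.096, 0.1862]
eef_rot: [0.001, 0.996, -0.087, -0.0]
wrist_force: [-0.9, 0.8, -7.9]
width: 0.0177
finger_force: 60.0
```

>>> play_rows(
  plan=[
    {"grip": 0.01,"dp": [-0.0008,-0.00485,0],"angular": [0,0,0]},
    {"grip": 0.01,"dp": [-0.0008,-0.00495,0],"angular": [0,0,0]},
    {"grip": 0.01,"dp": [-0.0008,-0.005,0],"angular": [0.08,0,0]},
    {"grip": 0.01,"dp": [-0.0008,-0.005,0],"angular": [0,0,0]},
    {"grip": 0.01,"dp": [-0.0008,-0.005,0],"angular": [0,0,0]},
    {"grip": 0.01,"dp": [-0.0008,-0.005,0],"angular": [0,0,0]},
    {"grip": 0.01,"dp": [-0.0008,-0.005,0],"angular": [0,0,0]},
    {"grip": 0.01,"dp": [-0.0008,-0.005,0],"angular": [0,0,0]},
  ],
)

```text
time: 24.95
position: [0.4807, 0.1364, 0.1861]
eef_rot: [0.0, 0.996, -0.087, -0.0]
wrist_force: [0.6, -0.5, -6.9]
width: 0.0175
finger_force: 60.0
```

>>> play_rows(
  plan=[
    {"grip": 0.01,"dp": [-0.0008,-0.00495,0],"angular": [0.08,0,0]},
    {"grip": 0.01,"dp": [-0.0008,-0.00485,0],"angular": [0,0,0]},
    {"grip": 0.01,"dp": [-0.0008,-0.00475,0],"angular": [0,0,0]},
    {"grip": 0.01,"dp": [-0.0008,-0.00465,0],"angular": [0,0,0]},
    {"grip": 0.01,"dp": [-0.0007,-0.00455,0],"angular": [0,0,0]},
    {"grip": 0.01,"dp": [-0.0007,-0.00445,0],"angular": [0,0,0]},
    {"grip": 0.01,"dp": [-0.0007,-0.00435,0],"angular": [0,0,0]},
    {"grip": 0.01,"dp": [-0.0007,-0.00425,0],"angular": [0,0,0]},
  ],
)

```text
time: 25.62
position: [0.4812, 0.1736, 0.1862]
eef_rot: [-0.001, 0.996, -0.087, 0.0]
wrist_force: [-0.5, 0.0, -7.7]
width: 0.0174
finger_force: 60.0
```

>>> play_rows(
  plan=[
    {"grip": 0.01,"dp": [-0.0007,-0.00415,0],"angular": [0,0,0]},
    {"grip": 0.01,"dp": [-0.0007,-0.00405,0],"angular": [0,0,0]},
    {"grip": 0.01,"dp": [-0.0006,-0.00395,0],"angular": [0,0,0]},
    {"grip": 0.01,"dp": [-0.0006,-0.00385,0],"angular": [0,0,0]},
    {"grip": 0.01,"dp": [-0.0006,-0.00375,0],"angular": [0,0,0]},
    {"grip": 0.01,"dp": [-0.0006,-0.00365,0],"angular": [0,0,0]},
    {"grip": 0.01,"dp": [-0.0006,-0.00355,0],"angular": [0,0,0]},
    {"grip": 0.01,"dp": [-0.0006,-0.00345,0],"angular": [0,0,0]},
  ],
)

```text
time: 26.28
position: [0.4815, 0.2043, 0.1862]
eef_rot: [-0.001, 0.996, -0.087, 0.0]
wrist_force: [0.3, -0.2, -7.9]
width: 0.0173
finger_force: 60.0
```

>>> play_rows(
  plan=[
    {"grip": 0.01,"dp": [-0.0005,-0.00335,0],"angular": [0,0,0]},
    {"grip": 0.01,"dp": [-0.0005,-0.00325,0],"angular": [0,0,0]},
    {"grip": 0.01,"dp": [-0.0005,-0.00315,0],"angular": [0,0,0]},
    {"grip": 0.01,"dp": [-0.0005,-0.00305,0],"angular": [0,0,0]},
    {"grip": 0.01,"dp": [-0.0005,-0.00295,0],"angular": [0,0,0]},
    {"grip": 0.01,"dp": [-0.0005,-0.00285,0],"angular": [0,0,0]},
    {"grip": 0.01,"dp": [-0.0004,-0.00275,0],"angular": [0,0,0]},
    {"grip": 0.01,"dp": [-0.0004,-0.00265,0],"angular": [0,0,0]},
  ],
)

```text
time: 26.95
position: [0.4819, 0.2285, 0.1862]
eef_rot: [-0.001, 0.996, -0.087, 0.0]
wrist_force: [0.3, -0.4, -8.3]
width: 0.0174
finger_force: 60.0
```

>>> play_rows(
  plan=[
    {"grip": 0.01,"dp": [-0.0004,-0.00255,0],"angular": [0,0,0]},
    {"grip": 0.01,"dp": [-0.0004,-0.00245,0],"angular": [0,0,0]},
    {"grip": 0.01,"dp": [-0.0004,-0.00235,0],"angular": [0,0,0]},
    {"grip": 0.01,"dp": [-0.0004,-0.00225,0],"angular": [0,0,0]},
    {"grip": 0.01,"dp": [-0.0003,-0.00215,0],"angular": [0,0,0]},
    {"grip": 0.01,"dp": [-0.0003,-0.00205,0],"angular": [0,0,0]},
    {"grip": 0.01,"dp": [-0.0003,-0.00195,0],"angular": [0,0,0]},
    {"grip": 0.01,"dp": [-0.0003,-0.00185,0],"angular": [0,0,0]},
  ],
)

```text
time: 27.62
position: [0.4822, 0.2462, 0.1863]
eef_rot: [-0.001, 0.996, -0.087, 0.0]
wrist_force: [-0.8, -0.7, -7.9]
width: 0.0173
finger_force: 60.0
```

>>> play_rows(
  plan=[
    {"grip": 0.01,"dp": [-0.0003,-0.00175,0],"angular": [0,0,0]},
    {"grip": 0.01,"dp": [-0.0003,-0.00165,0],"angular": [0,0,0]},
    {"grip": 0.01,"dp": [-0.0003,-0.00155,0],"angular": [0,0,0]},
    {"grip": 0.01,"dp": [-0.0002,-0.00145,0],"angular": [0,0,0]},
    {"grip": 0.01,"dp": [-0.0002,-0.00135,0],"angular": [0,0,0]},
    {"grip": 0.01,"dp": [-0.0002,-0.00125,0],"angular": [0,0,0]},
    {"grip": 0.01,"dp": [-0.0002,-0.00115,0],"angular": [0,0,0]},
    {"grip": 0.01,"dp": [-0.0002,-0.00105,0],"angular": [0,0,0]},
  ],
)

```text
time: 28.28
position: [0.4823, 0.2575, 0.1863]
eef_rot: [-0.001, 0.996, -0.087, 0.0]
wrist_force: [-0.3, -0.4, -7.1]
width: 0.0174
finger_force: 60.0
```

>>> play_rows(
  plan=[
    {"grip": 0.01,"dp": [-0.0002,-0.00095,0],"angular": [0,0,0]},
    {"grip": 0.01,"dp": [-0.0001,-0.00085,0],"angular": [0,0,0]},
    {"grip": 0.01,"dp": [-0.0001,-0.00075,0],"angular": [0,0,0]},
    {"grip": 0.01,"dp": [-0.0001,-0.00065,0],"angular": [0,0,0]},
    {"grip": 0.01,"dp": [-0.0001,-0.00055,0],"angular": [0,0,0]},
    {"grip": 0.01,"dp": [-0.0001,-0.00045,0],"angular": [0,0,0]},
    {"grip": 0.01,"dp": [-0.0001,-0.00035,0],"angular": [0,0,0]},
    {"grip": 0.01,"dp": [0,-0.00025,0],"angular": [0,0,0]},
  ],
)

```text
time: 28.95
position: [0.4823, 0.2623, 0.1863]
eef_rot: [-0.001, 0.996, -0.087, 0.0]
wrist_force: [-0.4, 0.1, -8.2]
width: 0.0174
finger_force: 60.0
```

>>> play_rows(
  plan=[
    {"grip": 0.01,"dp": [0,-0.00015,0],"angular": [0,0,0]},
    {"grip": 0.01,"dp": [0,-5e-05,0],"angular": [0,0,0]},
    {"grip": 0.01,"dp": [0,0,0],"angular": [-0.08,0,0]},
  ],
)

```text
time: 29.2
position: [0.4824, 0.2624, 0.1863]
eef_rot: [0.0, 0.996, -0.087, -0.0]
wrist_force: [-0.3, 0.4, -7.9]
width: 0.0174
finger_force: 60.0
```

Run:
```python
from h import *
im=look(3); carr(im,True); cv2.imwrite("pics/w11.png",im)
for n in ("side","scene"): cv2.imwrite(f"pics/{n}11.png",get_image(n))
```

```text
t 29.20 carr 32.3 mm (w 55.9) tilt x,y(deg) [0.    0.005] pos [0.4824 0.2624 0.1863] F [-0.3  0.4 -7.9] M [-0.22  0.02 -0.02]
t 29.25 carr 33.1 mm (w 56.6) tilt x,y(deg) [-0.0037  0.0195] pos [0.4824 0.2624 0.1863] F [ 0.1 -0.3 -8.5] M [-0.2   0.08  0.03]
t 29.30 carr 34.6 mm (w 58.1) tilt x,y(deg) [0.0009 0.0058] pos [0.4824 0.2625 0.1863] F [-0.1  0.7 -8. ] M [-0.21  0.13  0.03]
v mm/s 22.1
edges [150.5 229.5] 162 tool y mm [-69.8549 -11.7462]
```

>>> play_rows(
  plan=[
    {"grip": 0.01,"dp": [0,0,0],"angular": [1.0,0,0]},
    {"grip": 0.01,"dp": [0,0,0],"angular": [0,0,0]},
    {"grip": 0.01,"dp": [0,0,0],"angular": [0,0,0]},
    {"grip": 0.01,"dp": [0,0,0],"angular": [0,0,0]},
    {"grip": 0.01,"dp": [0,0,0],"angular": [0,0,0]},
    {"grip": 0.01,"dp": [0,0,0],"angular": [0,0,0]},
    {"grip": 0.01,"dp": [0,0,0],"angular": [0,0,0]},
  ],
)

```text
time: 30.03
position: [0.4824, 0.2625, 0.1863]
eef_rot: [-0.009, 0.996, -0.087, 0.001]
wrist_force: [0.5, 0.7, -7.1]
width: 0.0172
finger_force: 60.0
```

Run:
```python
from h import *
im=look(2); carr(im,True)
```

```text
t 30.03 carr 33.1 mm (w 56.6) tilt x,y(deg) [-0.0001 -0.9996] pos [0.4824 0.2625 0.1863] F [ 0.5  0.7 -7.1] M [-0.23  0.1  -0.02]
t 30.08 carr 30.1 mm (w 53.7) tilt x,y(deg) [ 0.0006 -1.0017] pos [0.4824 0.2625 0.1863] F [ 0.6  0.1 -7.7] M [-0.29  0.05 -0.03]
v mm/s -58.9
edges [156.5 229.5] 162 tool y mm [-65.44   -11.7422]
```

>>> play_rows(
  plan=[
    {"grip": 0.01,"dp": [0,0,0],"angular": [-1.3,0,0]},
    {"grip": 0.01,"dp": [0,0,0],"angular": [0,0,0]},
    {"grip": 0.01,"dp": [0,0,0],"angular": [0,0,0]},
    {"grip": 0.01,"dp": [0,0,0],"angular": [0,0,0]},
  ],
)

```text
time: 30.47
position: [0.4824, 0.2627, 0.1862]
eef_rot: [0.003, 0.996, -0.087, -0.0]
wrist_force: [-0.5, 0.2, -7.8]
width: 0.0177
finger_force: 60.0
```

Run:
```python
from h import *
im=look(2); carr(im,True)
```

```text
t 30.47 carr 13.7 mm (w 67.7) tilt x,y(deg) [-0.008   0.3005] pos [0.4824 0.2627 0.1862] F [-0.5  0.2 -7.8] M [-0.16  0.01  0.03]
t 30.52 carr 12.2 mm (w 67.7) tilt x,y(deg) [-0.0086  0.3003] pos [0.4823 0.2626 0.1862] F [ 0.4  1.2 -7.7] M [-0.13  0.05 -0.03]
v mm/s -29.4
edges [182.5 274.5] 162 tool y mm [-46.3157  21.3438]
```

>>> play_rows(
  plan=[
    {"grip": 0.01,"dp": [0,0,0],"angular": [0.2,0,0]},
    {"grip": 0.01,"dp": [0,0,0],"angular": [0,0,0]},
    {"grip": 0.01,"dp": [0,0,0],"angular": [0,0,0]},
    {"grip": 0.01,"dp": [0,0,0],"angular": [0,0,0]},
  ],
)

```text
time: 30.9
position: [0.4824, 0.2624, 0.1864]
eef_rot: [0.001, 0.996, -0.087, -0.0]
wrist_force: [-0.3, -1.2, -7.5]
width: 0.0173
finger_force: 60.0
```

Run:
```python
from h import *
im=look(3); carr(im,True)
```

```text
t 30.90 carr 6.7 mm (w 68.4) tilt x,y(deg) [0.0065 0.0885] pos [0.4824 0.2624 0.1864] F [-0.3 -1.2 -7.5] M [-0.13  0.07 -0.03]
t 30.95 carr 6.3 mm (w 67.7) tilt x,y(deg) [0.0032 0.0944] pos [0.4824 0.2625 0.1863] F [-0.1 -0.  -8.4] M [-0.13  0.05 -0.  ]
t 31.00 carr 6.3 mm (w 67.7) tilt x,y(deg) [0.0037 0.0927] pos [0.4824 0.2625 0.1863] F [-0.3 -0.5 -7.2] M [-0.15  0.04 -0.03]
v mm/s -3.7
edges [190.5 282.5] 162 tool y mm [-40.4307  27.2275]
```

>>> play_rows(
  plan=[
    {"grip": 0.01,"dp": [0,0,0],"angular": [0.13,0,0]},
    {"grip": 0.01,"dp": [0,0,0],"angular": [0,0,0]},
  ],
)

```text
time: 31.22
position: [0.4823, 0.2625, 0.1863]
eef_rot: [-0.0, 0.996, -0.087, -0.0]
wrist_force: [0.0, -0.6, -8.3]
width: 0.0175
finger_force: 60.0
```

```bash
cat > meas.py <<'E'
from h import *
def meas():
    s=state(); lift=s["position"][2]-.0627; z=.012+lift
    for n in ("scene","side"):
        im=get_image(n); cv2.imwrite(f"pics/{n}_{int(s['time']*100)}.png",im); C=cam(n); H,S,V=hsvm(im)
        m=((H>14)&(H<32)&(S>75)&(V>80)).astype(np.uint8); m=cv2.morphologyEx(m,cv2.MORPH_OPEN,np.ones((2,2),np.uint8))
        ys,xs=np.nonzero(m); P=cast(C,np.c_[xs,ys],z); k=np.hypot(*(P-s["position"][:2]).T)<.23; P=P[k]
        a=np.radians(79.8); u=np.array([np.cos(a),np.sin(a)]); w=np.array([u[1],-u[0]]); r=P-[.482,.2633]
        print(n,k.sum(),cv2.minAreaRect((P*1000).astype(np.float32)),"along/across about pods_mid mm",np.percentile(r@u,[.3,99.7])*1e3,np.percentile(r@w,[.3,99.7])*1e3)
        o=np.array([C[4][0]-.482,C[4][1]-.2633]); print("  cam along/across",o@u,o@w, C[4][2]-z)
E
python3 - <<'E'
from meas import *
look(2); meas()
E
```

```text
t 31.22 carr 6.7 mm (w 68.4) tilt x,y(deg) [-0.0043 -0.0371] pos [0.4823 0.2625 0.1863] F [ 0.  -0.6 -8.3] M [-0.21  0.06 -0.03]
t 31.27 carr 7.0 mm (w 67.7) tilt x,y(deg) [ 0.0001 -0.033 ] pos [0.4824 0.2625 0.1863] F [-1.1  0.8 -7.6] M [-0.12 -0.02  0.04]
v mm/s 7.4
scene 3596 ((489.73431396484375, 266.8332214355469), (402.6130676269531, 120.06725311279297), 79.96318054199219) along/across about pods_mid mm [-193.0679  205.4594] [-52.284   66.3745]
  cam along/across 0.41630776733108693 0.5082120170468295 0.4657351076599301
side 996 ((454.4899597167969, 330.9845275878906), (104.68286895751953, 22.408824920654297), 55.1373291015625) along/across about pods_mid mm [ 11.2594 106.7605] [-59.0316 -15.6933]
  cam along/across 0.0607714225068868 -0.22377851994515696 0.4803905468067218
```

>>> play_rows(
  plan=[
    {"grip": 0.01,"dp": [0,0,0],"angular": [0.37,0,0]},
    {"grip": 0.01,"dp": [0,0,0],"angular": [0,0,0]},
    {"grip": 0.01,"dp": [0,0,0],"angular": [0,0,0]},
    {"grip": 0.01,"dp": [0,0,0],"angular": [0,0,0]},
    {"grip": 0.01,"dp": [0,0,0],"angular": [-0.35,0,0]},
    {"grip": 0.01,"dp": [0,0,0],"angular": [0,0,0]},
  ],
)

```text
time: 31.92
position: [0.4825, 0.2626, 0.1863]
eef_rot: [-0.0, 0.996, -0.087, 0.0]
wrist_force: [0.3, -0.2, -7.6]
width: 0.0175
finger_force: 60.0
```

Run:
```python
from h import *
im=look(4); carr(im,True)
```

```text
t 31.92 carr 4.1 mm (w 67.7) tilt x,y(deg) [ 0.0073 -0.0301] pos [0.4825 0.2626 0.1863] F [ 0.3 -0.2 -7.6] M [-0.11 -0.01  0.02]
t 31.97 carr 3.7 mm (w 68.4) tilt x,y(deg) [-0.0005 -0.039 ] pos [0.4824 0.2626 0.1862] F [ 0.   0.3 -8. ] M [-0.12  0.04  0.02]
t 32.02 carr 3.4 mm (w 67.7) tilt x,y(deg) [-0.0003 -0.0465] pos [0.4824 0.2626 0.1862] F [-0.4 -0.5 -8.6] M [-0.08  0.09  0.05]
t 32.07 carr 3.4 mm (w 67.7) tilt x,y(deg) [-0.0012 -0.0486] pos [0.4824 0.2626 0.1863] F [ 1.  -0.9 -7.8] M [-0.14  0.09 -0.01]
v mm/s -5.1
edges [194.5 286.5] 162 tool y mm [-37.4883  30.1693]
```

>>> play_rows(
  plan=[
    {"grip": 0.01,"dp": [0,0,0.001],"angular": [0,0,0]},
    {"grip": 0.01,"dp": [0,0,0.002],"angular": [0,0,0]},
    {"grip": 0.01,"dp": [0,0,0.003],"angular": [0,0,0]},
    {"grip": 0.01,"dp": [0,0,0.004],"angular": [0,0,0]},
    {"grip": 0.01,"dp": [0,0,0.004],"angular": [0,0,0]},
    {"grip": 0.01,"dp": [0,0,0.004],"angular": [0,0,0]},
    {"grip": 0.01,"dp": [0,0,0.003],"angular": [0,0,0]},
    {"grip": 0.01,"dp": [0,0,0.002],"angular": [0,0,0]},
  ],
)

```text
time: 32.78
position: [0.4821, 0.2623, 0.1625]
eef_rot: [-0.0, 0.996, -0.087, -0.0]
wrist_force: [-0.5, -0.1, -6.9]
width: 0.0172
finger_force: 60.0
```

Run:
```python
from meas import *
im=look(2); meas()
```

```text
t 32.78 carr 3.0 mm (w 68.4) tilt x,y(deg) [-0.0416 -0.0006] pos [0.4821 0.2623 0.1625] F [-0.5 -0.1 -6.9] M [-0.15  0.1   0.01]
t 32.83 carr 3.0 mm (w 68.4) tilt x,y(deg) [-0.0569  0.0072] pos [0.482  0.2623 0.1623] F [-0.3 -0.2 -7.8] M [-0.16  0.13 -0.01]
v mm/s 0.0
scene 3606 ((489.21917724609375, 266.724365234375), (402.5850830078125, 119.86433410644531), 79.94754791259766) along/across about pods_mid mm [-194.3216  205.2368] [-52.6563  65.6797]
  cam along/across 0.41630776733108693 0.5082120170468295 0.48932565868128886Traceback (most recent call last):
  File "<stdin>", line 2, in <module>
  File "meas.py", line 9, in meas
    print(n,k.sum(),cv2.minAreaRect((P*1000).astype(np.float32)),"along/across about pods_mid mm",np.percentile(r@u,[.3,99.7])*1e3,np.percentile(r@w,[.3,99.7])*1e3)
                                                                                                  ~~~~~~~~~~~~~^^^^^^^^^^^^^^^
    return _quantile_unchecked(
        a, q, axis, out, overwrite_input, method, keepdims, weights)
    return _ureduce(a,
                    func=_quantile_ureduce_func,
    ...<5 lines>...
                    overwrite_input=overwrite_input,
                    method=method)
    r = func(a, **kwargs)
    result = _quantile(arr,
                       quantiles=q,
    ...<2 lines>...
                       out=out,
                       weights=wgt)
    slices_having_nans = np.isnan(arr[-1, ...])
                                  ~~~^^^^^^^^^
IndexError: index -1 is out of bounds for axis 0 with size 0
```

>>> play_rows(
  plan=[
    {"grip": 0.01,"dp": [0,0,0.001],"angular": [0,0,0]},
    {"grip": 0.01,"dp": [0,0,0.001],"angular": [0,0,0]},
    {"grip": 0.01,"dp": [0,0,0.001],"angular": [0,0,0]},
    {"grip": 0.01,"dp": [0,0,0.001],"angular": [0,0,0]},
    {"grip": 0.01,"dp": [0,0,0.001],"angular": [0,0,0]},
    {"grip": 0.01,"dp": [0,0,0.0005],"angular": [0,0,0]},
    {"grip": 0.01,"dp": [0,0,0],"angular": [0,0,0]},
  ],
)

```text
time: 33.57
position: [0.4823, 0.2624, 0.1576]
eef_rot: [-0.0, 0.996, -0.087, -0.0]
wrist_force: [0.8, 0.8, -8.5]
width: 0.0174
finger_force: 60.0
```

Run:
```python
from h import *
look(2)
```

```text
t 33.57 carr 4.1 mm (w 67.7) tilt x,y(deg) [-0.0155 -0.033 ] pos [0.4823 0.2624 0.1576] F [ 0.8  0.8 -8.5] M [-0.14  0.04 -0.04]
t 33.62 carr 4.1 mm (w 67.7) tilt x,y(deg) [-0.0057 -0.04  ] pos [0.4824 0.2625 0.1577] F [ 0.7 -0.7 -7.3] M [-0.07  0.03  0.05]
v mm/s 0.0
```

>>> play_rows(
  plan=[
    {"grip": 0.01,"dp": [0,0,0.0005],"angular": [0,0,0]},
    {"grip": 0.01,"dp": [0,0,0.0005],"angular": [0,0,0]},
    {"grip": 0.01,"dp": [0,0,0.0005],"angular": [0,0,0]},
    {"grip": 0.01,"dp": [0,0,0.0005],"angular": [0,0,0]},
    {"grip": 0.01,"dp": [0,0,0],"angular": [0,0,0]},
  ],
)

```text
time: 34.08
position: [0.4824, 0.2625, 0.1558]
eef_rot: [-0.0, 0.996, -0.087, 0.0]
wrist_force: [-0.1, 0.6, -8.4]
width: 0.0175
finger_force: 60.0
```

Run:
```python
from h import *
look(2)
```

```text
t 34.08 carr 4.5 mm (w 68.4) tilt x,y(deg) [ 0.0052 -0.0524] pos [0.4824 0.2625 0.1558] F [-0.1  0.6 -8.4] M [-0.11  0.02  0.07]
t 34.13 carr 4.5 mm (w 68.4) tilt x,y(deg) [ 0.0043 -0.0523] pos [0.4824 0.2625 0.1558] F [-0.3  0.3 -6.7] M [-0.12  0.12  0.04]
v mm/s -0.0
```

>>> play_rows(
  plan=[
    {"grip": 0.01,"dp": [0,0,0.0004],"angular": [0,0,0]},
    {"grip": 0.01,"dp": [0,0,0.0004],"angular": [0,0,0]},
    {"grip": 0.01,"dp": [0,0,0.0004],"angular": [0,0,0]},
    {"grip": 0.01,"dp": [0,0,0],"angular": [0,0,0]},
  ],
)

```text
time: 34.52
position: [0.4825, 0.2625, 0.1557]
eef_rot: [-0.001, 0.996, -0.087, 0.0]
wrist_force: [-4.2, -0.7, -0.2]
width: 0.0176
finger_force: 60.0
```

Run:
```python
from h import *
look(2)
```

```text
t 34.52 carr 4.5 mm (w 68.4) tilt x,y(deg) [ 0.0401 -0.0745] pos [0.4825 0.2625 0.1557] F [-4.2 -0.7 -0.2] M [-0.34  1.14  0.  ]
t 34.57 carr 4.5 mm (w 68.4) tilt x,y(deg) [ 0.0432 -0.0764] pos [0.4825 0.2625 0.1557] F [-3.6 -1.6  1.3] M [-0.34  1.27 -0.01]
v mm/s -0.0
```

>>> play_rows(
  plan=[
    {"grip": 0.01,"dp": [0,0,0],"angular": [0,0,0]},
    {"grip": 0.01,"dp": [0,0,0],"angular": [0,0,0]},
    {"grip": 0.01,"dp": [0,0,0],"angular": [0,0,0]},
  ],
  newtons=15,
)

```text
time: 34.87
position: [0.4825, 0.2626, 0.1557]
eef_rot: [-0.001, 0.996, -0.087, 0.0]
wrist_force: [-4.9, -0.4, 5.0]
width: 0.0179
finger_force: 15.0
```

Run:
```python
from h import *
im=look(2); zero(im)
```

```text
t 34.87 carr 4.5 mm (w 68.4) tilt x,y(deg) [ 0.0435 -0.0761] pos [0.4825 0.2626 0.1557] F [-4.9 -0.4  5. ] M [-0.47  1.55 -0.  ]
t 34.92 carr 4.5 mm (w 68.4) tilt x,y(deg) [ 0.0465 -0.076 ] pos [0.4825 0.2626 0.1557] F [-5.6 -0.9  5.4] M [-0.41  1.55  0.02]
v mm/s 0.0
lines 213 279 [-29.6655  30.2903] zero tool y mm 0.3123947059196497
```

>>> play_rows(
  plan=[
    {"grip": 0.01,"dp": [0,0,-0.0004],"angular": [-0.05,0,0]},
    {"grip": 0.01,"dp": [0,0,0],"angular": [0,0,0]},
    {"grip": 0.01,"dp": [0,0,0],"angular": [0,0,0]},
    {"grip": 0.018,"dp": [0,0,0],"angular": [0,0,0]},
    {"grip": 0.019,"dp": [0,0,0],"angular": [0,0,0]},
    {"grip": 0.021,"dp": [0,0,0],"angular": [0,0,0]},
    {"grip": 0.024,"dp": [0,0,0],"angular": [0,0,0]},
    {"grip": 0.03,"dp": [0,0,0],"angular": [0,0,0]},
  ],
  newtons=4,
)

```text
time: 35.63
position: [0.483, 0.263, 0.1548]
eef_rot: [-0.0, 0.996, -0.087, 0.001]
wrist_force: [0.2, -0.0, 0.0]
width: 0.0256
finger_force: 0.0
```

>>> play_rows(
  plan=[
    {"grip": 0.04,"dp": [0,0,0],"angular": [0,0,0]},
    {"grip": 0.05,"dp": [0,0,0],"angular": [0,0,0]},
    {"grip": 0.05,"dp": [0,0,0],"angular": [0,0,0]},
    {"grip": 0.05,"dp": [0,0,0],"angular": [0,0,0]},
    {"grip": 0.05,"dp": [0,0,0],"angular": [0,0,0]},
    {"grip": 0.05,"dp": [0,0,0],"angular": [0,0,0]},
  ],
)

```text
time: 36.13
position: [0.4824, 0.2625, 0.155]
eef_rot: [-0.0, 0.996, -0.087, 0.0]
wrist_force: [0.6, -0.4, -0.2]
width: 0.0494
finger_force: 0.0
```

Run:
```python
from h import *
im=look(2); zero(im); print(state()['width'])
```

```text
t 36.13 carr 4.5 mm (w 68.4) tilt x,y(deg) [ 0.0044 -0.0049] pos [0.4824 0.2625 0.155 ] F [ 0.6 -0.4 -0.2] M [-0.1   0.02  0.  ]
t 36.18 carr 4.5 mm (w 68.4) tilt x,y(deg) [ 0.0044 -0.0063] pos [0.4824 0.2626 0.155 ] F [ 0.4  0.4 -0.6] M [-0.13  0.08  0.06]
v mm/s -0.0
lines 213 279 [-29.6647  30.2906] zero tool y mm 0.3129315935739962
0.049638879846938294
```

Released with the carriage still at +4.5 mm. Now retreating straight up and checking the placement.

>>> play_rows(
  plan=[
    {"grip": 0.05,"dp": [0,0,-0.005],"angular": [0,0,0]},
    {"grip": 0.05,"dp": [0,0,-0.01],"angular": [0,0,0]},
    {"grip": 0.05,"dp": [0,0,-0.018],"angular": [0,0,0]},
    {"grip": 0.05,"dp": [0,0,-0.025],"angular": [0,0,0]},
    {"grip": 0.05,"dp": [0,0,-0.025],"angular": [0,0,0]},
    {"grip": 0.05,"dp": [0,0,-0.025],"angular": [0,0,0]},
    {"grip": 0.05,"dp": [0,0,-0.025],"angular": [0,0,0]},
    {"grip": 0.05,"dp": [0,0,-0.02],"angular": [0,0,0]},
  ],
)

```text
time: 36.9
position: [0.4829, 0.2626, 0.3116]
eef_rot: [-0.001, 0.996, -0.087, 0.002]
wrist_force: [-0.3, 0.1, -0.6]
width: 0.0498
finger_force: 0.0
```

>>> play_rows(
  plan=[
    {"grip": 0.05,"dp": [0,0,-0.015],"angular": [0,0,0]},
    {"grip": 0.05,"dp": [0,0,-0.01],"angular": [0,0,0]},
    {"grip": 0.05,"dp": [0,0,0],"angular": [0,0,0]},
    {"grip": 0.05,"dp": [0,0,0],"angular": [0,0,0]},
  ],
)

```text
time: 37.23
position: [0.4822, 0.2626, 0.3332]
eef_rot: [-0.0, 0.996, -0.087, 0.0]
wrist_force: [-0.4, 0.1, -0.1]
width: 0.0499
finger_force: 0.0
```

Run:
```python
from h import *
s=state(); im=get_image("wrist"); C=cam("wrist",s); H,S,V=hsvm(im); print(s["position"])
m=((H>15)&(H<32)&(S>70)&(V>80)); ys,xs=np.nonzero(m); P=cast(C,np.c_[xs,ys],.105); k=np.hypot(*(P-s["position"][:2]).T)<.23; P=P[k]
a=np.radians(79.8); u=np.array([np.cos(a),np.sin(a)]); w=np.array([u[1],-u[0]]); r=P-[.482,.2633]
print(cv2.minAreaRect((P*1000).astype(np.float32)),np.percentile(r@u,[.3,99.7])*1e3,np.percentile(r@w,[.3,99.7])*1e3)
sc=get_image("scene"); cv2.imwrite("pics/fin.png",np.vstack([im[:250],sc[120:384]]))
```

```text
[0.4822 0.2626 0.3332]
((395.7032470703125, 277.0913391113281), (399.08709716796875, 281.95538330078125), 80.06941986083984) [-196.9671  194.021 ] [-228.2635   54.2469]
```

View pics/fin.png

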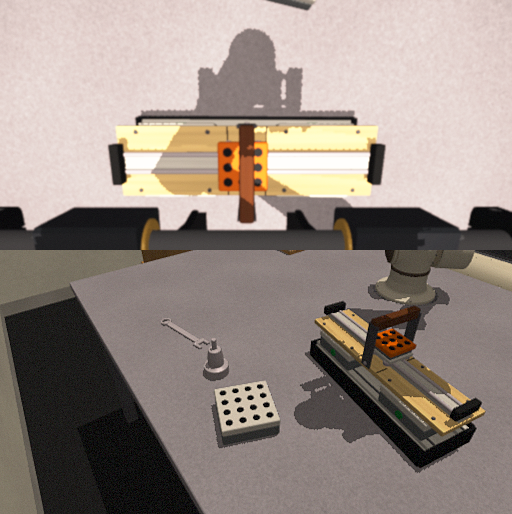

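The wrist half shows the board at columns 116–378 with the grip at 247 and the pod at 218–268, straddling the grip. The beam's far edge, at columns 136–356, is centred with the board. The scene half shows the unit sitting squarely on both pods, with the bystanders untouched.

```bash
python3 -c "
from plant import *
print(finish_job())"
```

```text
the job is handed in; nothing more can be done
None
```

The job is handed in at about 37 s: the unit was steadied off the bench for nearly 5 s, then set down squarely within about 2 mm of centre on the two pods and released, with the carriage at rest about 4 mm from the grip centre; mid-carry it drifted up to about 35 mm and was tilted back, well short of the bumpers, and the verdict was not shown.

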